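Show the drilled castings to the bench camera and rack the tray

TASK

Swing the bench camera's arm round until the spot 60 mm in front of its lens is above the middle of the round steel plate, and leave it there. Then take the two or three castings, tallest first, and hold each with its drilled sides facing squarely into the lens, centred and 60 mm away, for about a second each: the side with one hole, then two, then three. Stand all the castings upright in the tray while it is still outside, then slide the loaded tray fully home in its slotted holder; leave the other things on the bench where they are.

Things in the scene. Friction and masses are not known exactly. Their poses are not given: they have to be found in the camera images.
- holder: slotted steel holder fixed to the bench, open at the top: side rails 22 mm high, 306 mm apart inside, with lips reaching 12 mm inwards over a groove 16 mm high, a back wall at +x, the flared open mouth 89 mm from the origin in -x. Origin: on the bench, where the tray's origin comes when the tray is fully home against the back wall; it goes in along +x
- tray: grey metal tray on the bench before the holder's mouth, 120 (x) x 270 (y) mm outside, walls 22 mm high and 5 mm thick, floor 5 mm thick; black runners 9 mm high along both ends make it 298 mm over all in y. 0.32 kg; origin at the centre of its underside. It slides on the bench along its +x; the runners go into the holder's grooves with 4 mm to spare on each side
- tray_grip (a point): the tray's black handle, an upright fin 14 mm thick (tray y), 30 mm long (tray x), from 2 to 75 mm above the bench, in front of the tray; this point is in its middle, 90 mm in -x from the tray's origin and 50 mm up: pinch from above across tray y
- camarm (a joint): hinge of the camera arm about its upright post (rad): 0 when the point mark lies straight above the middle of the round plate, positive as it swings clockwise seen from above; range -0.5 to 1.7, starts swung away at 0.9 to 1.5. Stiff (0.5 N m): it stays where it is left
- knob (a point): the camera arm's upright black grip, a round rod 20 mm thick, top 247 mm above the bench; point on its axis at 222 mm, where to pinch it from above. Axes turn with the arm: the hinge axis (post 32 mm thick) is 150 mm away in +y; a bar 22 mm thick, 165 mm up, runs from there to a black 50 mm camera, middle 40 mm away in -y, top 190 mm, underside 138 mm above the bench
- mark (a point): the point in the air 60 mm straight in front of the lens glass, 165 mm above the bench, where a side's centre is to be shown, the side facing this frame's +x; it turns with the arm: the lens looks level along -x, its glass (inside a ring light of 54 mm diameter) is 60 mm from here in +x and the camera's middle 126 mm
- plate (a point): middle of the top of the round dark steel plate, 90 mm across and 3 mm high, fixed on the bench, with a small white dot in the middle
- casting_tall: the tall casting, may be absent: grey metal block 56 x 56 mm and 80 mm high (with its heavy 10 mm dark foot) with an upright square shank 26 x 26 mm and 44 mm long on top (124 mm in all), about 220 g. Origin: centre of underside. Its +x side has one hole, +y side two, -x side three, -y side none. The shank's faces are parallel to the sides; grip it there from above
- tall_side1 (a point): centre of the tall casting's side with one hole, 40 mm above its underside and 28 mm from its axis
- tall_side2 (a point): centre of the tall casting's side with two holes, 40 mm above its underside and 28 mm from its axis
- tall_side3 (a point): centre of the tall casting's side with three holes, 40 mm above its underside and 28 mm from its axis
- casting_mid: the mid casting, may be absent: grey metal block 56 x 56 mm and 62 mm high (with its heavy 10 mm dark foot) with an upright square shank 26 x 26 mm and 44 mm long on top (106 mm in all), about 190 g. Origin: centre of underside. Its +x side has one hole, +y side two, -x side three, -y side none. The shank's faces are parallel to the sides; grip it there from above
- mid_side1 (a point): centre of the mid casting's side with one hole, 31 mm above its underside and 28 mm from its axis
- mid_side2 (a point): centre of the mid casting's side with two holes, 31 mm above its underside and 28 mm from its axis
- mid_side3 (a point): centre of the mid casting's side with three holes, 31 mm above its underside and 28 mm from its axis
- casting_short: the short casting, may be absent: grey metal block 56 x 56 mm and 44 mm high (with its heavy 10 mm dark foot) with an upright square shank 26 x 26 mm and 44 mm long on top (88 mm in all), about 160 g. Origin: centre of underside. Its +x side has one hole, +y side two, -x side three, -y side none. The shank's faces are parallel to the sides; grip it there from above
- short_side1 (a point): centre of the short casting's side with one hole, 22 mm above its underside and 28 mm from its axis
- short_side2 (a point): centre of the short casting's side with two holes, 22 mm above its underside and 28 mm from its axis
- short_side3 (a point): centre of the short casting's side with three holes, 22 mm above its underside and 28 mm from its axis
- wrench: bystander, to be left alone: steel spanner 190 mm long, lying; origin on its underside, about the middle
- hammer: bystander, to be left alone: hammer 270 mm long, lying; origin on its underside, about the middle
- tin: bystander, to be left alone: open steel tin 70 mm across, 70 mm high; origin on its underside, about the middle
- clamp: bystander, to be left alone: orange screw clamp about 150 mm long, lying; origin on its underside, about the middle
- tapwrench: bystander, to be left alone: steel tap wrench 220 mm long, lying; origin on its underside, about the middle
Mind the look-alikes: they are no part of the job. Leave any blue look-alike of the casting_tall alone.

How it is judged:
By the outcome, as a careful person would: the job done as asked, in the order asked, and still so for the second after the job is handed in, with the robot touching nothing.
Of casting_tall, casting_mid, casting_short only 2 to 3 are there at a start; the rules pass over those that are not, and their reading is None.
At some moment in a run one of casting_tall, casting_mid, casting_short may be knocked a few centimetres aside while the robot is not near it.
It also fails if it takes over 210 s, if anything falls off the work surface, if the arm or the gripper's body presses on something with over 40 N, if the wrist force passes 120 N, or if a joint passes its speed limit or range.

ROBOT

A 6-joint arm with a two-finger parallel gripper is mounted at the origin on the work surface. World frame = base frame: x ahead of the robot, y to its left, z up, the work surface at z = 0. Lengths are in mm, angles in rad, forces in N, time in s.
With the tool pointing down it reaches from about 325 to 775 mm from the base axis. Payload 5.5 kg.
Tool frame: the origin (TCP) lies on the centre line of the jaws, within the pads' length; the fingertips stand 22 mm ahead of it and the grasp point (between the pads) lies 3 mm ahead of it; z points along the fingers, x is the direction in which the jaws open and shut, and the axes are right-handed (so a half turn about z gives the same grasp; the last joint's range is limited). The gripper opens to 85 mm and grips with 20 to 120 N. Pads are 22 mm wide; open, the fingers measure 114 mm over their backs; the gripper's body (76 mm by 85 mm) begins 54 mm behind the grasp point. The pads swing forward as they close: fully open they stand 13 mm farther back than shut.
Start: joints at [-1.312, 0.091, 1.231, -0, 1.82, -0.057], TCP at [186.346, -570.344, 253.275] pointing down, gripper open.
Joint ranges: [-2.87, 2.87], [-0.86, 2.18], [0.17, 2.46], [-1.51, 4.65], [0.06, 2.69], [-2.65, 2.65]. Speed limits (rad/s): [2.57, 2.57, 3.01, 3.14, 3.14, 3.14].

INTERFACE

Orientations are given as a rotation vector (axis times angle).
In Python, from plant import r gives the robot as it stands.
- The arm moves only by the tool step_arm, never from a script. Its argument "increments" is one flat list of numbers, 6 for each row, row after row: the shift along the tool's x, y, z in mm, then the turn, a rotation vector about the tool's x, y, z in rad. A call has exactly 8 rows; each row is the pose to reach, as a shift and turn from the pose commanded when the call began, along the tool's axes at that moment; what a row does not reach only later rows make up. A row lasts 1/12 s, in which the tool goes at most 41.7 mm and 7.16 degrees, less where a joint would pass 70% of its speed; a pose out of reach is approached as far as the arm can. A call with a gripper value outside its range is refused whole. "fingers" is the opening, from 0 (shut) to 1 (fully open), set as the call begins (left out, the last holds). The fingers move at their own pace and stop on an object; "squeeze" is the grip in N (left out, the last holds). Time passes only in rows, so rows that repeat a pose let the fingers close, or fill a call up. It gives the time, the measured TCP pose, the force and the opening at its end, in the units of the state.
- r.read_state(): the state, without advancing time (a new reading comes with each control period).
- r.snapshot(name): name is "scene" or "top"; returns (picture, depth): 480x640x3 uint8, red, green, blue; 480x640 float32, mm along the optical axis (not along the pixel's ray), 0 where there is no reading.
- r.calibration(name): a dict with "intrinsics" (3x3 intrinsics, pixels), "xyz" and "orientation" of the camera in the world. Camera axes: x right, y down, z forward; pixel columns grow to the right and rows downward; lengths in mm; the calibration is good to about 2 mm. A picture is of the moment at which its call begins. calibration takes no time and is no camera call.
- r.job_done(): hands the job in, once; it reports no verdict.
The state is a dict: "time_s": time; "q": joint angles; "joint_vel": joint speeds; "tau": joint torques, N m; "position": TCP position; "orientation": TCP orientation; "contact_force": force on the tool from outside, world axes, zero at the start; "torque": the same for the moment, N m; "finger_gap": finger opening in mm.
Only numpy, scipy, OpenCV 4.12 (cv2) and the standard library are available. Lean on these libraries where they do the work, as an engineer would, in place of code of your own. Each camera call takes 0.05 s, during which the arm holds its last target.

## Working session

There is one attempt and no reset: what is moved stays moved. The work goes in short steps, Python scripts to look and compute and a tool call to move; the robot and the scene stay as the last step left them, time stands still between calls to the robot, and variables do not carry over. Pictures are saved under pics/ and viewed, and the job is handed in when it is done.

Besides the shell and the picture viewer there is one more tool, called as a command line: name --argument value ..., lists and objects as JSON in quotes. step_arm: Moves the arm, as the interface text tells. Its arguments: {"type":"object","properties":{"increments":{"type":"array"},"fingers":{"type":"number"},"squeeze":{"type":"number"}},"required":["increments"]}

```bash
ls; mkdir -p pics
cat > h.py <<'E'
import numpy as np,cv2
from plant import r
from scipy.spatial.transform import Rotation as R
def snap(n,tag):
    p,d=r.snapshot(n); cv2.imwrite(f'pics/{tag}.png',p[:,:,::-1]); np.save(f'pics/{tag}.npy',d); return p,d
def cal(n):
    c=r.calibration(n); o=np.array(c['orientation'],float)
    Rm=R.from_rotvec(o).as_matrix() if o.size==3 else o.reshape(3,3)
    return np.array(c['intrinsics']),np.array(c['xyz'],float),Rm
def px(n,d,u,v,z=None):
    K,t,Rm=cal(n)
    ray=Rm@(np.linalg.inv(K)@np.array([u,v,1.]))
    if z is None: return t+ray*d[int(round(v)),int(round(u))]
    return t+ray*(z-t[2])/ray[2]
def proj(n,P):
    K,t,Rm=cal(n); c=Rm.T@(np.array(P)-t); c=K@c; return c[:2]/c[2]
def cloud(n,d):
    K,t,Rm=cal(n); v,u=np.mgrid[0:480,0:640]
    ray=np.stack([u,v,np.ones_like(u)],-1)@np.linalg.inv(K).T@Rm.T
    P=t+ray*d[...,None]; P[d==0]=np.nan; return P
def crop(tag,u0,v0,u1,v1,s,out):
    im=cv2.imread(f'pics/{tag}.png')[v0:v1,u0:u1]; cv2.imwrite(f'pics/{out}.png',cv2.resize(im,None,fx=s,fy=s,interpolation=cv2.INTER_CUBIC))
E
python3 - <<'E'
from h import *
for n in('scene','top'):
    print(r.calibration(n)); snap(n,n+'0')
print(r.read_state())
E
```

```text
pics
{'intrinsics': array([[503.60922643,   0.        , 324.07125429],
       [  0.        , 503.60922643, 248.98172649],
       [  0.        ,   0.        ,   1.        ]]), 'xyz': array([ 868.3017242 ,  547.12653496, 1230.4073631 ]), 'orientation': array([-0.82058339, -2.76673651,  0.81139754])}
{'intrinsics': array([[587.83139089,   0.        , 327.71055781],
       [  0.        , 587.83139089, 234.30182087],
       [  0.        ,   0.        ,   1.        ]]), 'xyz': array([ 377.85259136,  -26.96886594, 1572.28635603]), 'orientation': array([-2.15720059,  2.17340815, -0.09005609])}
{'time_s': 0.1, 'q': array([-1.31171596e+00,  9.18078654e-02,  1.23180088e+00,  3.19385291e-05,
        1.81979305e+00, -5.67043479e-02]), 'joint_vel': array([ 0.00034731, -0.00202814, -0.00160468, -0.00300031, -0.00100123,
       -0.00028146]), 'tau': array([ 1.76716483e-03, -4.60216355e+01, -4.19217968e+01, -1.00717734e-04,
        1.05788882e-02,  3.20551419e-05]), 'position': array([ 186.28661293, -570.11840402,  252.2293544 ]), 'orientation': array([-2.54216333e+00,  1.84381972e+00,  2.17061494e-03]), 'contact_force': array([ 0.22079569, -0.10562774, -0.75392882]), 'torque': array([ 0.0087945 , -0.03029868, -0.02961897]), 'finger_gap': 85.60173519873979}
```

View pics/scene0.png

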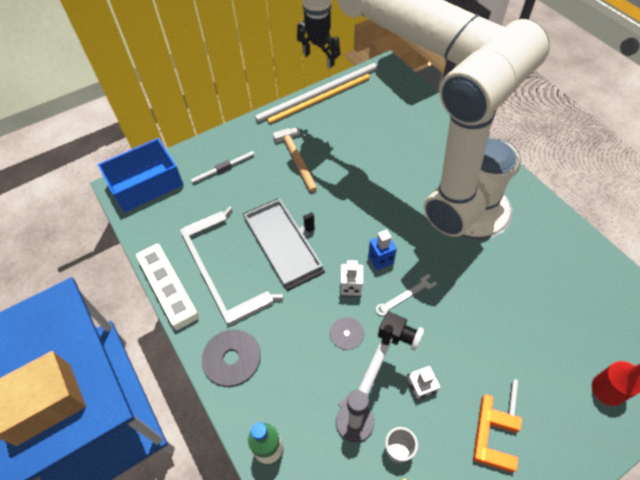

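View pics/top0.png

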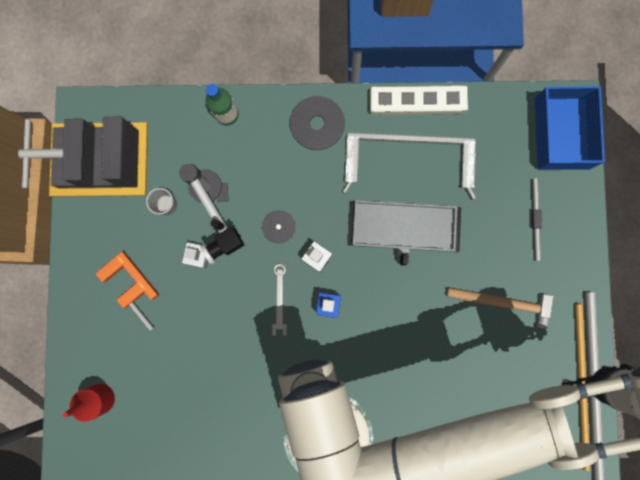

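The top view shows grey castings at (316,256) and (195,254), and the blue look-alike at (328,304). The camera head is at (225,240), the plate at (278,227), the tray at (405,228) and the holder at (410,160). I'll enlarge these.

Run:
```python
from h import *
crop('top0',140,150,360,345,3.6,'c1')
crop('scene0',320,220,460,480,2.3,'c2')
crop('top0',330,120,490,280,3.7,'c3')
```

```text
(no output)
```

View pics/c1.png

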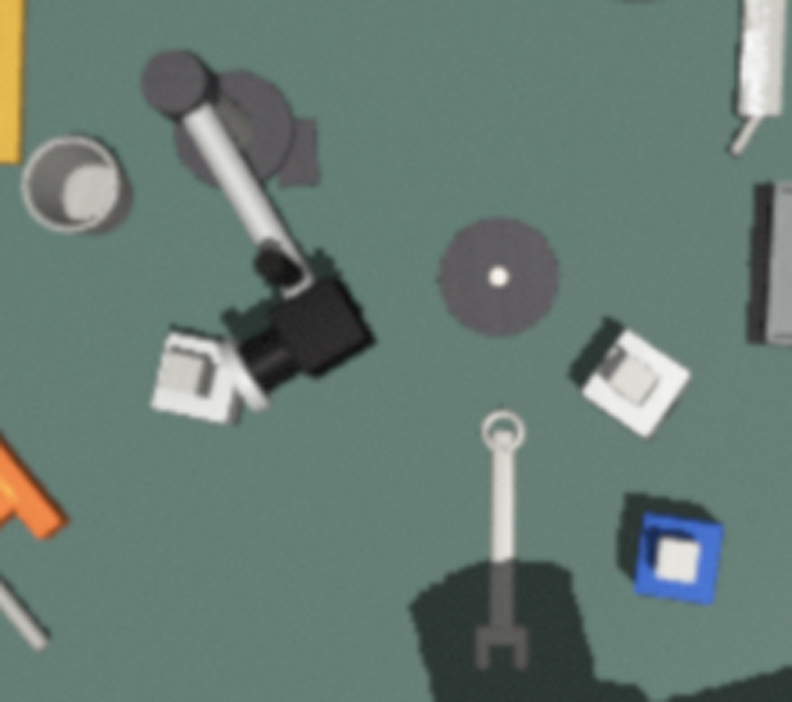

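View pics/c2.png

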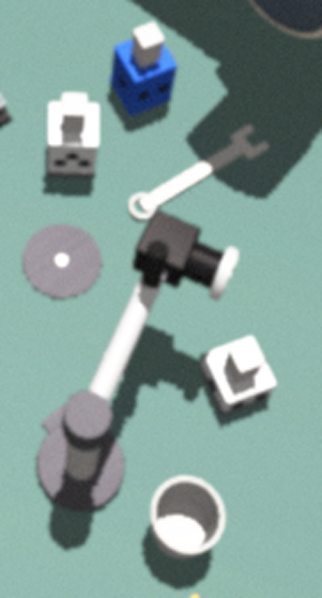

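View pics/c3.png

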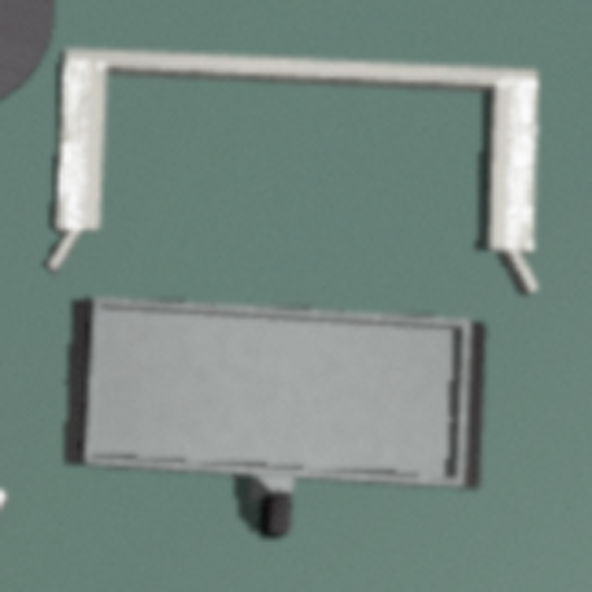

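Run:
```python
from h import *
np.set_printoptions(precision=1,suppress=True)
d=np.load('pics/top0.npy');ds=np.load('pics/scene0.npy')
P=cloud('top',d);S=cloud('scene',ds)
for nm,(u,v) in dict(A=(316,254.5),Abody=(322,262),B=(191,254),Bbody=(197,262),post=(189,173),knob=(216.5,222.5),cam=(230,240),plate=(278.4,226.6),blue=(328,305),tin=(160,201)).items():
    print(nm,P[int(v),int(u)])
# shank tops from both clouds
for nm,c in dict(A=(430,-3),B=(425,320)).items(): pass
for tag,C in(('top',P),('scene',S)):
  g=C[np.isfinite(C[...,2])]
  for nm,u in (('A',P[254,316]),('B',P[254,191])):
    m=np.hypot(g[:,0]-u[0],g[:,1]-u[1])<45
    q=g[m]; q=q[q[:,2]>15]
    print(tag,nm,len(q),np.percentile(q[:,2],[50,90,97]))
    zt=np.percentile(q[:,2],97)
    for lo,hi in((zt-6,zt+6),(zt-52,zt-36)):
      s=q[(q[:,2]>lo)&(q[:,2]<hi)]
      (cx,cy),(w,h),a=cv2.minAreaRect(s[:,:2].astype(np.float32)); print('  ',len(s),s.mean(0),cx,cy,w,h,a)
```

```text
A [469.9  21.6 123.4]
Abody [452.    7.8  85. ]
B [474.9 341.   84.2]
Bbody [456.3 334.1  47. ]
post [663.1 323.6 186.3]
knob [536.9 245.  245.6]
cam [500.6 223.  188.5]
plate [553.5 127.2   5.8]
blue [344.7  -7.2 125.3]
tin [624.3 447.1   4.5]
top A 507 [ 81.3 124.  127.7]
   82 [467.4  23.3 125.2] 467.0040588378906 22.971033096313477 25.677743911743164 25.47121238708496 55.82015609741211
   324 [465.5  21.6  80.7] 466.94305419921875 22.86219596862793 55.81011962890625 55.805912017822266 54.381187438964844
top B 437 [45.6 88.8 91.6]
   81 [476.3 342.8  89.3] 475.5721435546875 342.5883483886719 26.307891845703125 25.37611961364746 77.06867980957031
   243 [471.  341.9  44.8] 475.50469970703125 342.8159484863281 56.55378341674805 55.51438522338867 78.38948059082031
scene A 683 [ 79.4 123.2 125.4]
   95 [466.4  26.  124. ] 465.73248291015625 25.351818084716797 29.576791763305664 23.148164749145508 55.79082107543945
   297 [471.3  31.6  80. ] 467.5385437011719 26.379791259765625 57.96920394897461 54.768890380859375 54.54393005371094
scene B 679 [45.5 88.8 92. ]
   115 [475.6 346.8  88.9] 475.3940124511719 346.29644775390625 27.001266479492188 27.06507110595703 78.09181213378906
   338 [482.3 349.9  44.8] 475.03271484375 346.0888366699219 57.17009353637695 57.27809524536133 77.06846618652344
```

Run:
```python
from h import *
crop('scene0',325,220,405,305,9,'c4')
crop('scene0',395,345,455,410,9,'c5')
np.set_printoptions(precision=1,suppress=True)
for nm,c,z,y0 in (('A',(467,24.5),80,55),('B',(475.4,344.5),44,77.5)):
    for k in range(4):
        a=np.radians(y0+90*k); p=np.array([c[0]+28*np.cos(a),c[1]+28*np.sin(a),z/2])
        print(nm,y0+90*k,proj('scene',p),proj('top',p))
```

```text
A 55 [350.8 289.3] [307.2 251.1]
A 145 [361.4 280.3] [309.9 266. ]
A 235 [351.  271.1] [324.8 263.2]
A 325 [340.5 279.8] [322.1 248.3]
B 77.5 [427.7 392.8] [185.2 253.1]
B 167.5 [432.8 378. ] [193.  265.6]
B 257.5 [417.4 371.5] [205.7 257.5]
B 347.5 [412. 386.] [197.9 245. ]
```

View pics/c4.png

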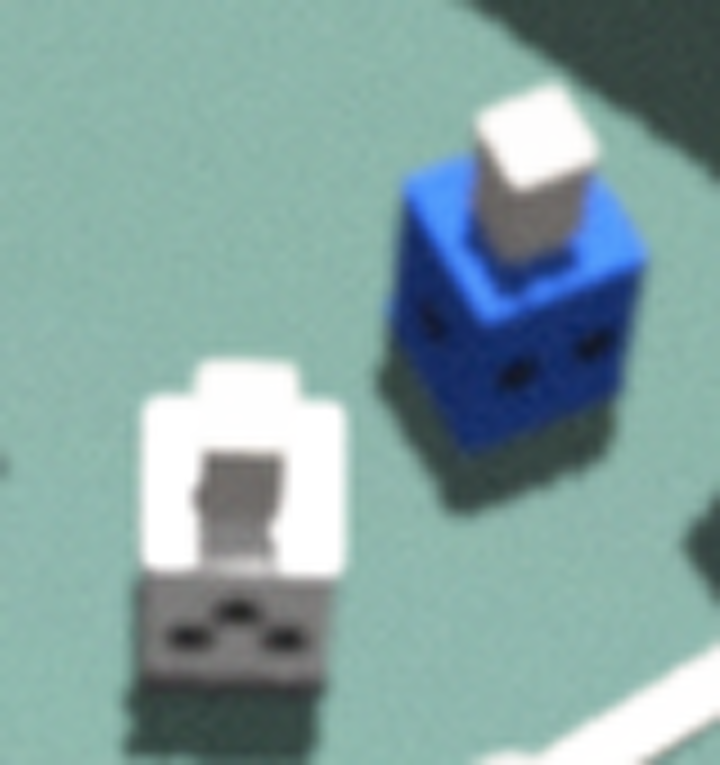

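View pics/c5.png

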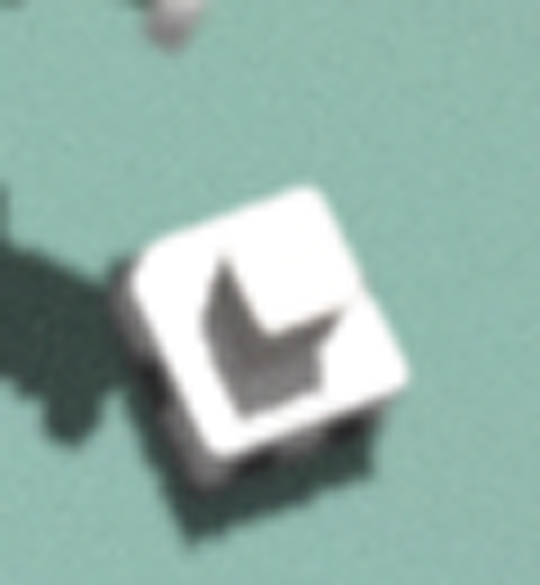

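Run:
```python
from h import *
crop('scene0',330,290,430,450,5,'c6')
crop('top0',170,150,260,270,5,'c7')
```

```text
(no output)
```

View pics/c6.png

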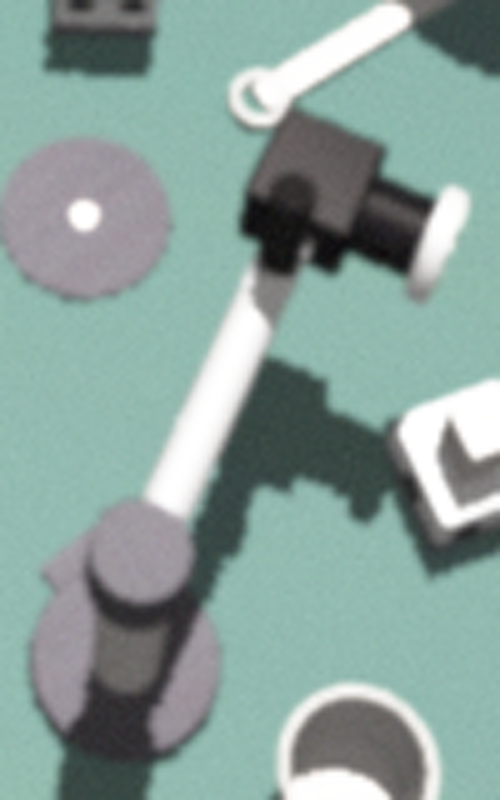

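View pics/c7.png

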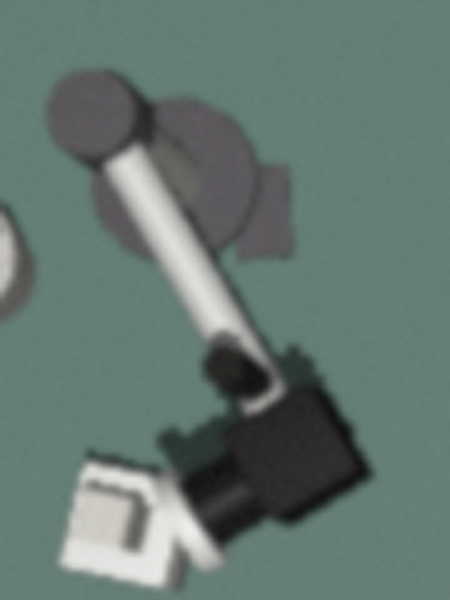

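```bash
cat >> h.py <<'E'
def tri(pt,ps):
    A=[];b=[];os=[];ds=[]
    for n,p in(('top',pt),('scene',ps)):
        K,t,Rm=cal(n); r_=Rm@np.linalg.inv(K)@np.array([*p,1.]); r_/=np.linalg.norm(r_)
        M=np.eye(3)-np.outer(r_,r_); A.append(M); b.append(M@t)
    x=np.linalg.lstsq(np.vstack(A),np.hstack(b),rcond=None)[0]
    return x
E
python3 - <<'E'
from h import *
np.set_printoptions(precision=1,suppress=True)
for nm,a,b,z in (('posttop',(189.4,173.2),(358.4,400),None),('basedisc',(205,186.4),(355,421.6),3),('knob',(216.4,223),(388.4,329),247),('dot',(278.4,226.6),(346.7,333),3)):
    x=tri(a,b); z=z if z is not None else x[2]
    print(nm,x,px('top',None,*a,z),px('scene',None,*b,z))
# camera box top
for tag in('top','scene'):
    P=cloud(tag,np.load(f'pics/{tag}0.npy')); g=P.reshape(-1,3); g=g[np.isfinite(g[:,2])]
    m=(np.hypot(g[:,0]-500,g[:,1]-223)<60)&(abs(g[:,2]-190)<4); s=g[m][:,:2].astype(np.float32)
    print(tag,len(s),cv2.minAreaRect(s))
    for zlo,zhi in((225,260),(170,184)):
        m=(np.hypot(g[:,0]-537,g[:,1]-245)<30)&(g[:,2]>zlo)&(g[:,2]<zhi); print(g[m].mean(0),m.sum())
    # tray, holder
    m=(g[:,2]>15)&(g[:,2]<30)&(g[:,0]>440)&(g[:,0]<640)&(g[:,1]<-20)&(g[:,1]>-380); print('traywall',cv2.minAreaRect(g[m][:,:2].astype(np.float32)))
    m=(g[:,2]>15)&(g[:,2]<30)&(g[:,0]>630)&(g[:,0]<850)&(g[:,1]<0)&(g[:,1]>-400); print('holder',cv2.minAreaRect(g[m][:,:2].astype(np.float32)))
E
```

```text
posttop [662.7 326.4 177.3] [664.4 324.9 177.3] [661.1 327.8 177.3]
basedisc [663.1 327.5  -0.4] [663.5 325.8   3. ] [662.7 328.9   3. ]
knob [534.3 248.7 231.9] [534.5 243.8 247. ] [537.3 255.  247. ]
dot [551.9 128.2  -5.4] [552.1 126.4   3. ] [552.8 132.1   3. ]
top 397 ((493.3877258300781, 232.62728881835938), (65.69684600830078, 79.11360168457031), 63.58091354370117)
[534.1 248.2 244.2] 72
[542.9 249.4 175.9] 61
traywall ((528.3673095703125, -206.8030242919922), (294.830322265625, 165.55511474609375), 85.992431640625)
holder ((739.5758666992188, -198.42359924316406), (401.87713623046875, 204.7957305908203), 87.9544677734375)
scene 395 ((500.6836853027344, 235.57647705078125), (69.3160629272461, 76.83422088623047), 76.13042449951172)
[536.8 254.7 242.9] 96
[541.6 256.6 175.3] 110
traywall ((538.9847412109375, -226.01931762695312), (179.17550659179688, 318.7703552246094), 3.991060972213745)
holder ((739.62744140625, -200.78692626953125), (394.9608154296875, 207.65707397460938), 88.29119873046875)
```

```bash
cat >> h.py <<'E'
def st(verbose=True):
    s=r.read_state(); M=R.from_rotvec(s['orientation']).as_matrix()
    yaw=np.degrees(np.arctan2(M[1,0],M[0,0])); tilt=np.degrees(np.arccos(-M[2,2]))
    if verbose: print('t %.2f pos %s yaw %.2f tilt %.2f q %s F %s gap %.1f'%(s['time_s'],np.round(s['position'],1),yaw,tilt,np.round(s['q'],2),np.round(s['contact_force'],1),s['finger_gap']))
    return s,M,yaw
def go(*tg):
    """tg: (x,y,z,yawdeg) world targets of TCP tool down -> tool-frame increments from now"""
    s,M,yaw=st()
    for x,y,z,w in tg:
        c,sn=np.cos(np.radians(w)),np.sin(np.radians(w))
        Rt=np.array([[c,sn,0],[sn,-c,0],[0,0,-1.]])
        dp=M.T@(np.array([x,y,z])-s['position']); rv=R.from_matrix(M.T@Rt).as_rotvec()
        print('->',(x,y,z,w),'inc',np.round(dp,1),np.round(rv,4),'dist %.0f rows %.1f'%(np.linalg.norm(dp),max(np.linalg.norm(dp)/41.7,np.degrees(np.linalg.norm(rv))/7.16)))
E
python3 - <<'E'
from h import *
go((420,-150,330,-65),(535.5,248,330,-59))
E
```

```text
t 0.10 pos [ 186.3 -570.1  252.2] yaw -71.91 tilt 0.10 q [-1.31  0.09  1.23  0.    1.82 -0.06] F [ 0.2 -0.1 -0.8] gap 85.6
-> (420, -150, 330, -65) inc [-326.9 -352.6  -77.1] [-0.0002  0.0018 -0.1205] dist 487 rows 11.7
-> (535.5, 248, 330, -59) inc [-669.3 -586.   -76.5] [-0.0003  0.0018 -0.2253] dist 893 rows 21.4
```

step_arm --increments '[-40, -42, -60, 0, 0, -0.03, -70, -75, -77, 0, 0, -0.06, -100, -108, -77, 0, 0, -0.09, -130, -140, -77, 0, 0, -0.12, -158, -170, -77, 0, 0, -0.12, -186, -201, -77, 0, 0, -0.12, -214, -231, -77, 0, 0, -0.12, -242, -261, -77, 0, 0, -0.12]'

```text
time_s: 0.77
position: [338.2, -296.0, 329.7]
orientation: [-2.649, 1.689, -0.0]
contact_force: [1.6, 0.1, -0.7]
finger_gap: 85.4
```

Run:
```python
from h import *
go((535.5,248,330,-59))
```

```text
t 0.77 pos [ 338.2 -296.   329.7] yaw -65.06 tilt 0.01 q [-0.79 -0.28  1.44  0.    1.98  0.34] F [ 1.6  0.1 -0.7] gap 85.4
-> (535.5, 248, 330, -59) inc [-4.101e+02 -4.083e+02 -3.000e-01] [-1.000e-04 -1.000e-04 -1.057e-01] dist 579 rows 13.9
```

step_arm --increments '[-29, -29, 0, 0, 0, -0.1, -58, -58, 0, 0, 0, -0.1, -87, -87, 0, 0, 0, -0.1, -116, -116, 0, 0, 0, -0.1, -145, -145, 0, 0, 0, -0.1, -174, -174, 0, 0, 0, -0.1, -203, -203, 0, 0, 0, -0.1, -232, -232, 0, 0, 0, -0.1]'

```text
time_s: 1.43
position: [450.3, 12.5, 329.6]
orientation: [2.73, -1.554, 0.0]
contact_force: [1.4, -0.5, 0.8]
finger_gap: 85.4
```

Run:
```python
from h import *
go((535.5,248,330,-59))
```

```text
t 1.43 pos [450.3  12.5 329.6] yaw -59.30 tilt 0.01 q [-0.05 -0.28  1.44 -0.    1.98  0.99] F [ 1.4 -0.5  0.8] gap 85.4
-> (535.5, 248, 330, -59) inc [-159.  -193.5   -0.5] [ 0.0001 -0.0001 -0.0052] dist 250 rows 6.0
```

step_arm --increments '[-26, -32, 0, 0, 0, 0, -52, -64, 0, 0, 0, 0, -78, -95, 0, 0, 0, 0, -104, -127, 0, 0, 0, 0, -130, -158, 0, 0, 0, 0, -152, -185, 0, 0, 0, 0, -159, -193, 0, 0, 0, 0, -159, -193, 0, 0, 0, 0]'

```text
time_s: 2.1
position: [535.1, 248.0, 327.6]
orientation: [2.731, -1.548, -0.004]
contact_force: [0.2, -0.7, -0.1]
finger_gap: 85.4
```

Run:
```python
from h import *
go((535.5,248,330,-59))
snap('top','top1');snap('scene','scene1')
crop('top1',160,160,320,310,4,'d1'); crop('scene1',320,220,440,400,3.3,'d2')
print(proj('top',[535.5,248,311]),proj('scene',[535.5,248,311]))
```

```text
t 2.10 pos [535.1 248.  327.6] yaw -59.10 tilt 0.19 q [0.38 0.1  1.09 0.   1.96 1.41] F [ 0.2 -0.7 -0.1] gap 85.4
-> (535.5, 248, 330, -59) inc [ 0.2 -0.3 -2.4] [ 0.0032  0.001  -0.0017] dist 2 rows 0.1
[208.50623975 219.12338435] [390.00005554 312.93916233]
```

View pics/d1.png

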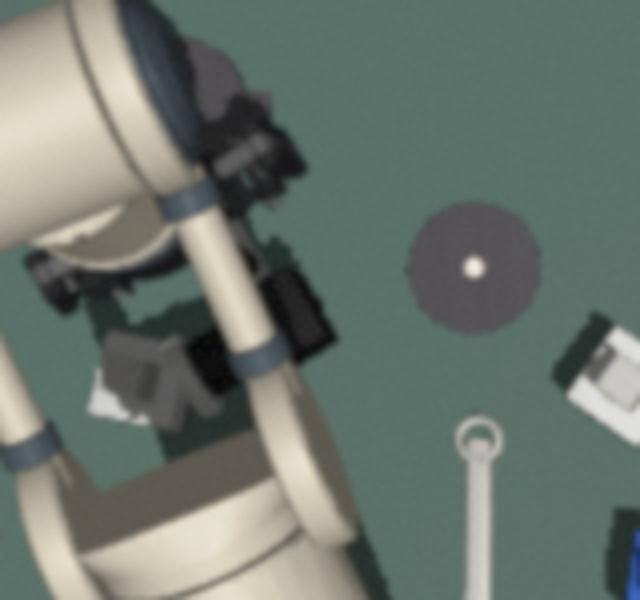

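View pics/d2.png

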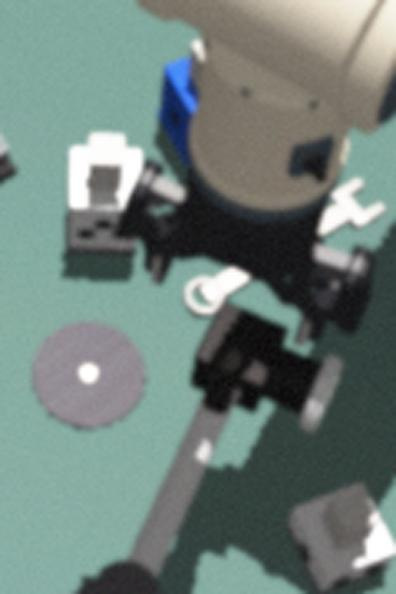

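step_arm --increments '[0, 0, 30, 0, 0, 0, 0, 0, 60, 0, 0, 0, 0, 0, 85, 0, 0, 0, 0, 0, 100, 0, 0, 0, 0, 0, 103, 0, 0, 0, 0, 0, 103, 0, 0, 0, 0, 0, 103, 0, 0, 0, 0, 0, 103, 0, 0, 0]' --fingers 0.6

```text
time_s: 2.87
position: [535.6, 245.2, 229.3]
orientation: [-2.727, 1.554, -0.004]
contact_force: [-0.0, 0.2, 0.0]
finger_gap: 50.9
```

step_arm --increments '[0, 0, 0, 0, 0, 0, 0, 0, 0, 0, 0, 0, 0, 0, 0, 0, 0, 0, 0, 0, 0, 0, 0, 0, 0, 0, 0, 0, 0, 0, 0, 0, 0, 0, 0, 0, 0, 0, 0, 0, 0, 0, 0, 0, 0, 0, 0, 0]' --fingers 0 --squeeze 30

```text
time_s: 3.53
position: [535.0, 246.4, 228.4]
orientation: [-2.729, 1.552, -0.001]
contact_force: [-1.8, 2.8, 6.7]
finger_gap: 19.4
```

Run:
```python
from h import *
st()
```

```text
t 3.53 pos [535.  246.4 228.4] yaw -59.25 tilt 0.13 q [0.37 0.06 1.31 0.   1.77 1.41] F [-1.8  2.8  6.7] gap 19.4
```

```bash
cat >> h.py <<'E'
def arc(H,degs):
    s,M,yaw=st(); p=s['position'].copy()
    for a in degs:
        Q=R.from_euler('z',a,degrees=True).as_matrix(); t=p.copy(); t[:2]=H+(Q@np.array([*(p[:2]-H),0]))[:2]
        print(a,np.round(t,1),'inc',np.round(M.T@(t-p),1),np.round(-np.radians(a),3))
E
python3 - <<'E'
from h import *
arc(np.array([663.3,326.5]),[4,8,12,16,20,24,28,32])
E
```

```text
t 3.53 pos [535.  246.4 228.4] yaw -59.25 tilt 0.13 q [0.37 0.06 1.31 0.   1.77 1.41] F [-1.8  2.8  6.7] gap 19.4
4 [540.9 237.6 228.4] inc [10.5 -0.6 -0. ] -0.07
8 [547.4 229.3 228.4] inc [21.  -1.9 -0. ] -0.14
12 [554.5 221.4 228.4] inc [31.4 -4.  -0. ] -0.209
16 [562.1 214.1 228.4] inc [41.6 -6.8 -0. ] -0.279
20 [570.1 207.3 228.4] inc [ 51.5 -10.2  -0. ] -0.349
24 [578.7 201.1 228.4] inc [ 61.2 -14.4   0. ] -0.419
28 [587.6 195.5 228.4] inc [ 70.6 -19.2   0. ] -0.489
32 [597.  190.5 228.4] inc [ 79.7 -24.7   0. ] -0.559
```

step_arm --increments '[10.5, -0.6, 0, 0, 0, -0.07, 21, -1.9, 0, 0, 0, -0.14, 31.4, -4, 0, 0, 0, -0.209, 41.6, -6.8, 0, 0, 0, -0.279, 51.5, -10.2, 0, 0, 0, -0.349, 61.2, -14.4, 0, 0, 0, -0.419, 70.6, -19.2, 0, 0, 0, -0.489, 79.7, -24.7, 0, 0, 0, -0.559]'

```text
time_s: 4.2
position: [597.4, 191.0, 228.4]
orientation: [-3.051, 0.732, -0.002]
contact_force: [-0.7, 7.7, 5.3]
finger_gap: 19.2
```

Run:
```python
from h import *
arc(np.array([663.3,326.5]),[32])
```

```text
t 4.20 pos [597.4 191.  228.4] yaw -26.99 tilt 0.22 q [0.25 0.16 1.2  0.   1.78 0.73] F [-0.7  7.7  5.3] gap 19.2
32 [679.2 176.7 228.4] inc [ 79.4 -24.4   0.1] -0.559
```

step_arm --increments '[10.5, -0.6, 0, 0, 0, -0.07, 21, -1.9, 0, 0, 0, -0.14, 31.4, -4, 0, 0, 0, -0.209, 41.6, -6.8, 0, 0, 0, -0.279, 51.5, -10.2, 0, 0, 0, -0.349, 61.2, -14.4, 0, 0, 0, -0.419, 70.6, -19.2, 0, 0, 0, -0.489, 77.2, -23, 0, 0, 0, -0.541]'

```text
time_s: 4.87
position: [676.5, 176.6, 228.4]
orientation: [-3.137, -0.11, -0.003]
contact_force: [-1.2, 7.3, 5.6]
finger_gap: 19.1
```

Run:
```python
from h import *
st()
snap('top','top2');snap('scene','scene2')
crop('top2',160,130,340,280,4,'d1'); crop('scene2',290,270,430,450,3.3,'d2')
```

```text
t 4.87 pos [676.5 176.6 228.4] yaw 4.01 tilt 0.19 q [0.21 0.36 0.96 0.   1.81 0.14] F [-1.2  7.3  5.6] gap 19.1
```

View pics/d1.png

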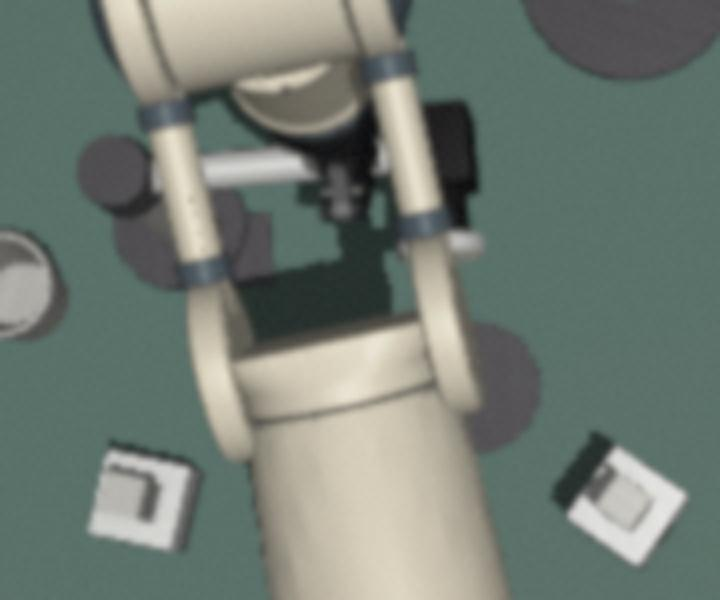

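View pics/d2.png

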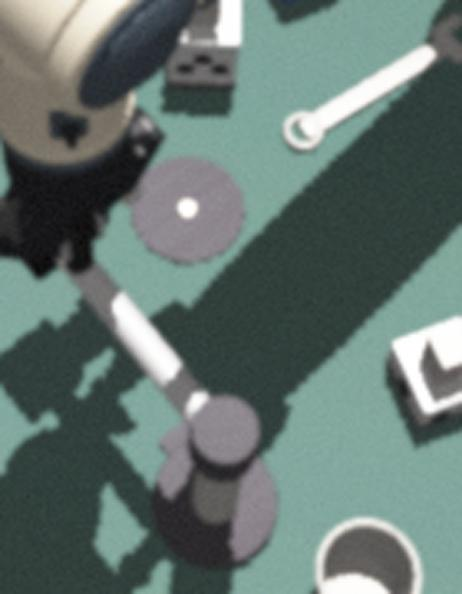

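step_arm --increments '[0, 0, 0, 0, 0, 0, 0, 0, 0, 0, 0, 0, 0, 0, 0, 0, 0, 0, 0, 0, -5, 0, 0, 0, 0, 0, -30, 0, 0, 0, 0, 0, -70, 0, 0, 0, 0, 0, -105, 0, 0, 0, 0, 0, -110, 0, 0, 0]' --fingers 0.7

```text
time_s: 5.63
position: [676.1, 174.5, 345.9]
orientation: [-3.138, -0.101, -0.018]
contact_force: [-0.3, -0.3, 1.7]
finger_gap: 60.1
```

Run:
```python
from h import *
go((467,24.5,310,-35),(467,24.5,310,55))
```

```text
t 5.63 pos [676.1 174.5 345.9] yaw 3.69 tilt 0.65 q [ 0.2   0.42  0.68 -0.    2.03  0.14] F [-0.3 -0.3  1.7] gap 60.1
-> (467, 24.5, 310, -35) inc [-218.7  136.2   33.3] [-0.005  -0.0104  0.6754] dist 260 rows 6.2
-> (467, 24.5, 310, 55) inc [-218.7  136.2   33.3] [ 0.0038 -0.0111 -0.8954] dist 260 rows 7.2
```

step_arm --increments '[-36, 22, 5, 0, 0, 0.1, -72, 44, 10, 0, 0, 0.2, -108, 67, 15, 0, 0, 0.3, -144, 90, 20, 0, 0, 0.4, -180, 112, 25, 0, 0, 0.5, -210, 130, 31, 0, 0, 0.6, -219, 136, 33, -0.005, -0.01, 0.675, -219, 136, 33, -0.005, -0.01, 0.675]' --fingers 0.7

```text
time_s: 6.3
position: [464.2, 23.2, 304.1]
orientation: [2.988, -0.95, -0.014]
contact_force: [-0.1, 0.9, 0.5]
finger_gap: 59.7
```

Run:
```python
from h import *
st()
snap('top','top3');snap('scene','scene3')
crop('top3',140,130,340,280,4,'d1'); crop('scene3',290,270,430,450,3.3,'d2')
```

```text
t 6.30 pos [464.2  23.2 304.1] yaw -35.28 tilt 0.61 q [-0.02 -0.24  1.46 -0.    1.94  0.59] F [-0.1  0.9  0.5] gap 59.7
```

View pics/d1.png

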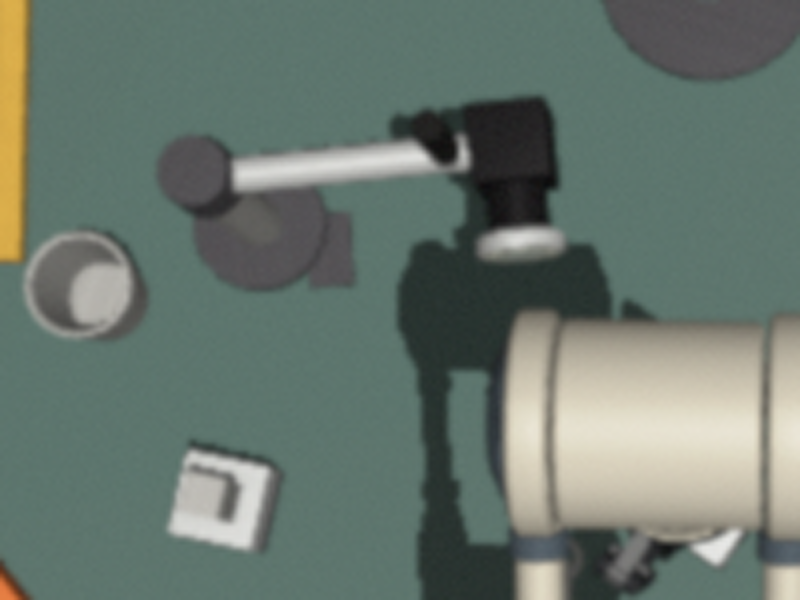

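View pics/scene3.png

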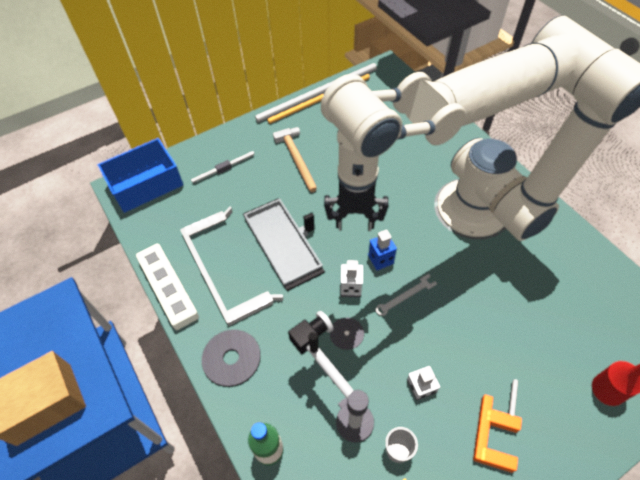

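Run:
```python
from h import *
crop('scene3',270,300,390,440,6,'d2')
crop('top3',235,145,295,205,10,'d3')
```

```text
(no output)
```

View pics/d2.png

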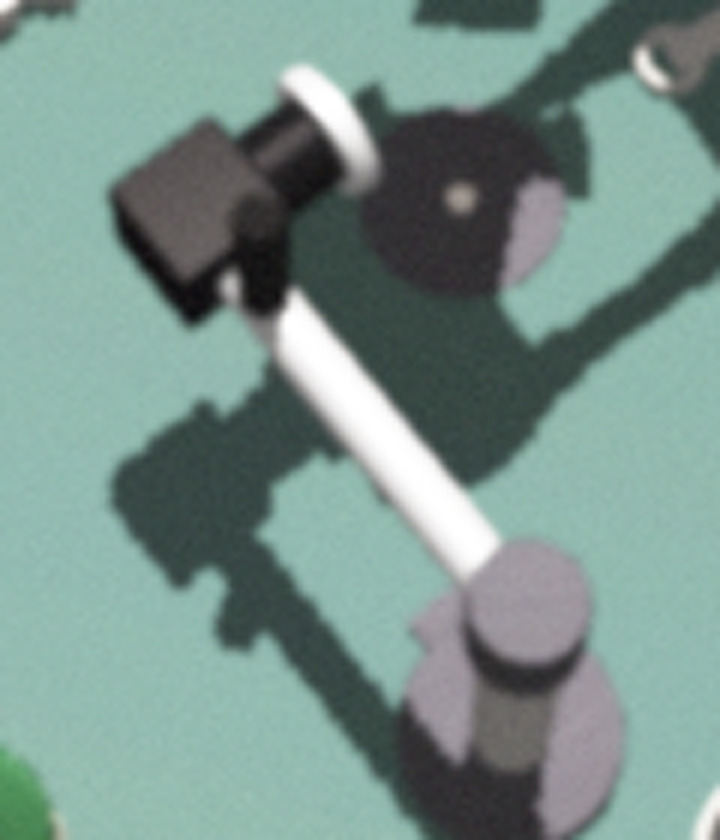

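View pics/d3.png

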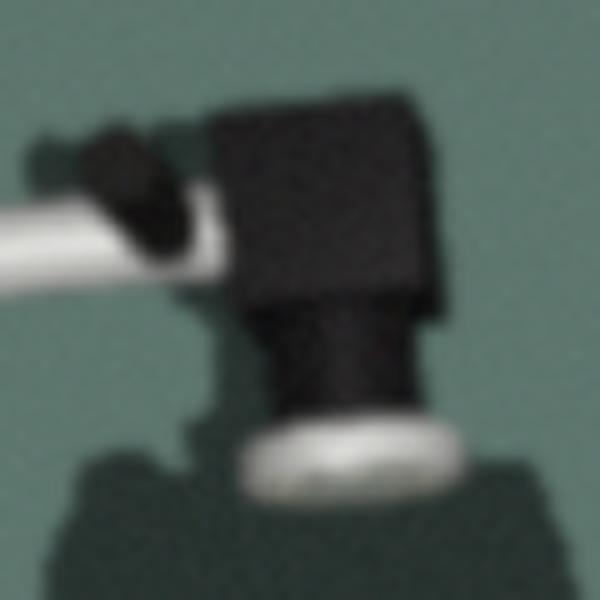

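Run:
```python
from h import *
np.set_printoptions(precision=2,suppress=True)
for n,k,p,dot in(('top',(246.5,160.5),(188.75,173),(278.4,226.6)),('scene',(313.3,335),(358.3,400),(346.7,333))):
    K=px(n,None,*k,247);H=px(n,None,*p,177);D=px(n,None,*dot,3)
    v=K-H; print(n,K,H,D,'dist',np.hypot(*v[:2]),'yaw',np.degrees(np.arctan2(v[1],v[0]))+90)
    v=D-H; print('  dot dist',np.hypot(*v[:2]),'ideal yaw',np.degrees(np.arctan2(v[1],v[0]))+123.55)
    P=cloud(n,np.load(f'pics/{n}3.npy')); im=cv2.imread(f'pics/{n}3.png')
    m=(abs(P[...,2]-190)<5)&(im.max(2)<110)&(np.hypot(P[...,0]-678,P[...,1]-137)<55)
    m=cv2.morphologyEx(m.astype(np.uint8),cv2.MORPH_OPEN,np.ones((3,3)))>0
    s=P[m][:,:2].astype(np.float32);(c,wh,a)=cv2.minAreaRect(s);print('  box',m.sum(),c,wh,a,s.mean(0))
    # ring
    m=(P[...,2]>150)&(P[...,2]<197)&(im.min(2)>130)&(np.hypot(P[...,0]-615,P[...,1]-133)<40)
    q=P[m]; print('  ring',m.sum(),q.mean(0),cv2.minAreaRect(q[:,:2].astype(np.float32)))
    # bar fit
    m=(P[...,2]>168)&(P[...,2]<182)&(im.min(2)>120)&(P[...,1]>185)&(P[...,1]<290)&(P[...,0]>640)&(P[...,0]<700)
    q=P[m][:,:2]; l=cv2.fitLine(q.astype(np.float32),cv2.DIST_HUBER,0,.01,.01).ravel(); print('  bar',m.sum(),l,np.degrees(np.arctan2(-l[0],l[1])))
```

```text
top [678.45 176.14 247.  ] [664.98 326.55 177.  ] [552.14 126.39   3.  ] dist 151.01920468898442 yaw 5.116425054244701
  dot dist 229.77897288164732 ideal yaw 4.137246208980599
  box 334 (681.2886962890625, 136.91250610351562) (50.464813232421875, 49.80861282348633) 5.865941524505615 [681.35 136.58]
  ring 96 [620.97 127.57 186.99] ((621.3081665039062, 128.2213897705078), (12.651740074157715, 45.44249725341797), 2.887523889541626)
  bar 330 [  0.08  -1.   669.97 239.49] -175.5808
scene [676.39 180.19 247.  ] [661.19 327.65 177.  ] [552.81 132.1    3.  ] dist 148.24076414732983 yaw 5.884806416033513
  dot dist 223.5743107629116 ideal yaw 4.551857324811948
  box 385 (680.6959838867188, 141.594482421875) (51.167484283447266, 47.483760833740234) 6.261054515838623 [684.   139.77]
  ring 128 [621.78 138.28 185.14] ((621.1767578125, 134.63412475585938), (12.108745574951172, 51.30818557739258), 5.397899150848389)
  bar 438 [  0.09  -1.   672.93 241.01] -175.10262
```

Run:
```python
from h import *
go((676.5,176.5,330,4),(676.5,176.5,228.5,4))
```

```text
t 6.40 pos [466.5  24.7 304.4] yaw -34.88 tilt 0.52 q [-0.02 -0.24  1.45 -0.    1.94  0.59] F [ 0.5 -0.6 -0.5] gap 60.1
-> (676.5, 176.5, 330, 4) inc [  85.3 -244.5  -27.7] [ 0.0043  0.0082 -0.6786] dist 260 rows 6.2
-> (676.5, 176.5, 228.5, 4) inc [  85.9 -245.2   73.8] [ 0.0043  0.0082 -0.6786] dist 270 rows 6.5
```

step_arm --increments '[8, -24, -28, 0, 0, -0.06, 20, -58, -28, 0, 0, -0.16, 32, -92, -28, 0, 0, -0.27, 44, -127, -28, 0, 0, -0.37, 56, -162, -28, 0, 0, -0.47, 68, -196, -28, 0, 0, -0.57, 80, -230, -28, 0, 0, -0.66, 85.3, -244.5, -28, 0.004, 0.008, -0.678]'

```text
time_s: 7.07
position: [680.1, 180.5, 323.9]
orientation: [3.139, 0.122, -0.011]
contact_force: [0.7, -0.6, -1.6]
finger_gap: 59.7
```

Run:
```python
from h import *
go((676.5,176.5,227,4))
```

```text
t 7.07 pos [680.1 180.5 323.9] yaw 4.47 tilt 0.39 q [0.21 0.44 0.7  0.   2.01 0.13] F [ 0.7 -0.6 -1.6] gap 59.7
-> (676.5, 176.5, 227, 4) inc [-3.3  3.7 96.9] [0.     0.0068 0.0082] dist 97 rows 2.3
```

step_arm --increments '[0, 0, 0, 0, 0, 0, 0, 0, 0, 0, 0, 0, 0, 0, 30, 0, 0, 0, 0, 0, 60, 0, 0, 0, 0, 0, 85, 0, 0, 0, 0, 0, 100, 0, 0, 0, 0, 0, 101, 0, 0, 0, 0, 0, 101, 0, 0, 0]'

```text
time_s: 7.73
position: [675.8, 176.0, 228.3]
orientation: [3.139, 0.107, -0.005]
contact_force: [0.4, -0.4, 1.1]
finger_gap: 59.9
```

Run:
```python
from h import *
go((676.5,176.5,227,4))
```

```text
t 7.73 pos [675.8 176.  228.3] yaw 3.89 tilt 0.18 q [ 0.21  0.37  0.96 -0.    1.82  0.14] F [ 0.4 -0.4  1.1] gap 59.9
-> (676.5, 176.5, 227, 4) inc [ 0.7 -0.4  1.3] [ 0.0004  0.0031 -0.0019] dist 2 rows 0.0
```

Close, then read where the knob really is.

step_arm --increments '[0, 0, 0, 0, 0, 0, 0, 0, 0, 0, 0, 0, 0, 0, 0, 0, 0, 0, 0, 0, 0, 0, 0, 0, 0, 0, 0, 0, 0, 0, 0, 0, 0, 0, 0, 0, 0, 0, 0, 0, 0, 0, 0, 0, 0, 0, 0, 0]' --fingers 0

```text
time_s: 8.4
position: [677.0, 176.4, 230.6]
orientation: [-3.14, -0.107, -0.003]
contact_force: [-0.2, -0.5, 5.5]
finger_gap: 19.1
```

step_arm --increments '[-0.5, 0, 0, 0, 0, 0.003, -1, 0, 0, 0, 0, 0.006, -1.5, 0, 0, 0, 0, 0.01, -1.5, 0, 0, 0, 0, 0.01, -1.5, 0, 0, 0, 0, 0.01, -1.5, 0, 0, 0, 0, 0.01, -1.5, 0, 0, 0, 0, 0.01, -1.5, 0, 0, 0, 0, 0.01]'

```text
time_s: 9.07
position: [675.9, 176.3, 230.6]
orientation: [-3.14, -0.091, -0.004]
contact_force: [2.9, 0.2, 5.7]
finger_gap: 19.0
```

step_arm --increments '[0, 0, 0, 0, 0, 0, 0, 0, 0, 0, 0, 0, 0, 0, 0, 0, 0, 0, 0, 0, -5, 0, 0, 0, 0, 0, -30, 0, 0, 0, 0, 0, -65, 0, 0, 0, 0, 0, -85, 0, 0, 0, 0, 0, -85, 0, 0, 0]' --fingers 0.7

```text
time_s: 9.73
position: [675.6, 176.4, 320.5]
orientation: [-3.139, -0.091, -0.012]
contact_force: [0.0, -0.4, 2.4]
finger_gap: 59.7
```

Run:
```python
from h import *
go((467,24.5,300,-35))
```

```text
t 9.73 pos [675.6 176.4 320.5] yaw 3.33 tilt 0.43 q [0.21 0.4  0.75 0.   1.98 0.15] F [ 0.  -0.4  2.4] gap 59.7
-> (467, 24.5, 300, -35) inc [-217.2  139.6   18.8] [-0.0036 -0.0067  0.6689] dist 259 rows 6.2
```

step_arm --increments '[-36, 22, 3, 0, 0, 0.1, -72, 45, 6, 0, 0, 0.2, -108, 68, 9, 0, 0, 0.3, -144, 92, 13, 0, 0, 0.4, -180, 115, 16, 0, 0, 0.5, -210, 134, 19, 0, 0, 0.6, -217, 139.5, 19, -0.004, -0.007, 0.669, -217, 139.5, 19, -0.004, -0.007, 0.669]'

```text
time_s: 10.4
position: [464.6, 23.1, 294.9]
orientation: [2.989, -0.95, -0.013]
contact_force: [0.7, 0.9, -0.4]
finger_gap: 59.8
```

```bash
cat > cammeas.py <<'E'
from h import *
np.set_printoptions(precision=2,suppress=True)
def cm(tag):
  for n in('top','scene'):
    P=cloud(n,np.load(f'pics/{n}{tag}.npy')); im=cv2.imread(f'pics/{n}{tag}.png')
    m=(abs(P[...,2]-190)<5)&(im.max(2)<110)&(np.hypot(P[...,0]-678,P[...,1]-137)<55)
    m=cv2.morphologyEx(m.astype(np.uint8),cv2.MORPH_OPEN,np.ones((3,3)))>0
    s=P[m][:,:2].astype(np.float32);(c,wh,a)=cv2.minAreaRect(s);print(n,'box',m.sum(),c,wh,a,s.mean(0))
    m=(P[...,2]>168)&(P[...,2]<182)&(im.min(2)>120)&(P[...,1]>185)&(P[...,1]<290)&(P[...,0]>640)&(P[...,0]<700)
    q=P[m][:,:2]; l=cv2.fitLine(q.astype(np.float32),cv2.DIST_HUBER,0,.01,.01).ravel(); print('  bar',m.sum(),l,np.degrees(np.arctan(-l[0]/l[1])))
E
python3 - <<'E'
from cammeas import *
st()
snap('top','top4');snap('scene','scene4'); cm('4')
go((467,24.5,250,-35),(467,24.5,110,-35))
crop('top4',235,145,295,205,10,'d3')
E
```

```text
t 10.40 pos [464.6  23.1 294.9] yaw -35.28 tilt 0.56 q [-0.02 -0.25  1.48 -0.    1.92  0.59] F [ 0.7  0.9 -0.4] gap 59.8
top box 324 (679.82861328125, 135.98849487304688) (49.7261962890625, 48.1846809387207) 1.5601074695587158 [680.31 136.23]
  bar 332 [  0.09  -1.   669.23 238.98] 4.90951
scene box 381 (679.2013549804688, 141.26893615722656) (49.819393157958984, 48.54671096801758) 6.613422870635986 [682.55 139.42]
  bar 439 [  0.07  -1.   671.97 240.57] 4.299526
t 10.50 pos [466.8  24.5 294.9] yaw -34.91 tilt 0.51 q [-0.02 -0.24  1.47 -0.    1.92  0.59] F [ 0.5 -0.5  0.4] gap 59.7
-> (467, 24.5, 250, -35) inc [ 0.5 -0.4 44.9] [0.01 0.01 0.  ] dist 45 rows 1.1
-> (467, 24.5, 110, -35) inc [  1.3  -1.3 184.9] [0.01 0.01 0.  ] dist 185 rows 4.4
```

View pics/d3.png

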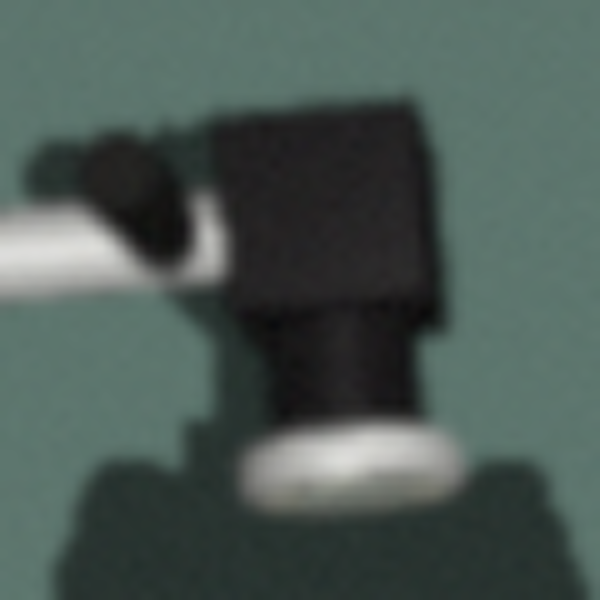

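View pics/scene4.png

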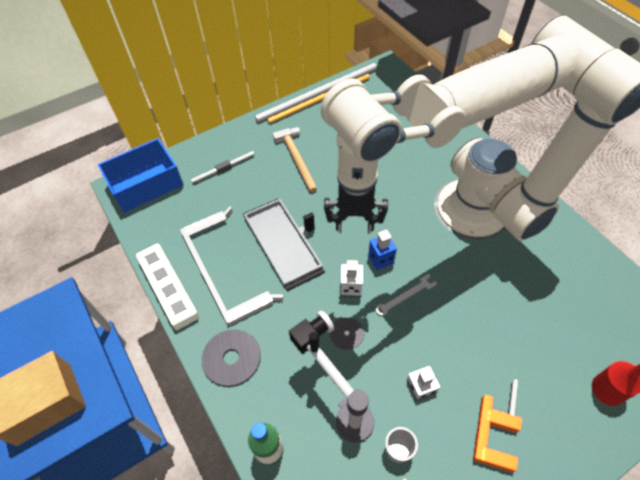

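step_arm --increments '[0, 0, 30, 0, 0, 0, 0, 0, 70, 0, 0, 0, 0, 0, 110, 0, 0, 0, 1, -1, 145, 0.01, 0.01, 0, 1, -1, 170, 0.01, 0.01, 0, 1.3, -1.3, 182, 0.01, 0.01, 0, 1.3, -1.3, 185, 0.01, 0.01, 0, 1.3, -1.3, 185, 0.01, 0.01, 0]'

```text
time_s: 11.17
position: [467.0, 24.8, 109.6]
orientation: [-2.996, 0.942, -0.004]
contact_force: [-0.4, -0.1, 1.0]
finger_gap: 59.6
```

Run:
```python
from h import *
go((467,24.5,109,-35))
```

```text
t 11.17 pos [467.   24.8 109.6] yaw -34.91 tilt 0.18 q [-0.02 -0.26  1.81  0.    1.58  0.59] F [-0.4 -0.1  1. ] gap 59.6
-> (467, 24.5, 109, -35) inc [0.2 0.3 0.6] [-0.002  -0.0024  0.0015] dist 1 rows 0.0
```

step_arm --increments '[0, 0, 0, 0, 0, -0.12, 0, 0, 0, 0, 0, -0.24, 0, 0, 0, 0, 0, -0.36, 0, 0, 0, 0, 0, -0.48, 0, 0, 0, 0, 0, -0.6, 0, 0, 0, 0, 0, -0.72, 0, 0, 0, 0, 0, -0.84, 0, 0, 0, 0, 0, -0.96]'

```text
time_s: 11.83
position: [468.4, 24.5, 112.9]
orientation: [3.091, 0.556, 0.014]
contact_force: [-0.1, 0.6, 0.8]
finger_gap: 59.8
```

step_arm --increments '[0, 0, 0, 0, 0, -0.12, 0, 0, 0, 0, 0, -0.24, 0, 0, 0, 0, 0, -0.36, 0, 0, 0, 0, 0, -0.48, 0, 0, 0, 0, 0, -0.6, 0, 0, 0, 0, 0, -0.61, 0, 0, 0, 0, 0, -0.61, 0, 0, 0, 0, 0, -0.61]'

```text
time_s: 12.5
position: [467.4, 24.4, 111.2]
orientation: [2.787, 1.444, 0.009]
contact_force: [0.5, -0.5, 0.5]
finger_gap: 59.8
```

Run:
```python
from h import *
go((467,24.5,109,55))
```

```text
t 12.50 pos [467.4  24.4 111.2] yaw 54.78 tilt 0.37 q [-0.02 -0.26  1.81  0.    1.58 -0.98] F [ 0.5 -0.5  0.5] gap 59.8
-> (467, 24.5, 109, 55) inc [-0.2 -0.4  2.2] [ 0.0052 -0.0038 -0.0039] dist 2 rows 0.1
```

Close at yaw 55, which centres the casting along the first axis.

step_arm --increments '[0, 0, 0, 0, 0, 0, 0, 0, 0, 0, 0, 0, 0, 0, 0, 0, 0, 0, 0, 0, 0, 0, 0, 0, 0, 0, 0, 0, 0, 0, 0, 0, 0, 0, 0, 0, 0, 0, 0, 0, 0, 0, 0, 0, 0, 0, 0, 0]' --fingers 0.15

```text
time_s: 13.17
position: [466.7, 24.4, 109.9]
orientation: [2.786, 1.448, 0.007]
contact_force: [0.7, 1.1, 1.2]
finger_gap: 25.6
```

step_arm --increments '[0, 0, 0, 0, 0, 0, 0, 0, 0, 0, 0, 0, 0, 0, 0, 0, 0, 0, 0, 0, 0, 0, 0, 0.12, 0, 0, 0, 0, 0, 0.24, 0, 0, 0, 0, 0, 0.36, 0, 0, 0, 0, 0, 0.48, 0, 0, 0, 0, 0, 0.6]' --fingers 0.6

```text
time_s: 13.83
position: [466.4, 24.3, 109.5]
orientation: [3.092, 0.552, 0.005]
contact_force: [-0.2, 0.1, 1.1]
finger_gap: 51.0
```

step_arm --increments '[0, 0, 0, 0, 0, 0.12, 0, 0, 0, 0, 0, 0.24, 0, 0, 0, 0, 0, 0.36, 0, 0, 0, 0, 0, 0.48, 0, 0, 0, 0, 0, 0.6, 0, 0, 0, 0, 0, 0.72, 0, 0, 0, 0, 0, 0.84, 0, 0, 0, 0, 0, 0.96]'

```text
time_s: 14.5
position: [466.3, 24.3, 109.4]
orientation: [-2.997, 0.939, -0.005]
contact_force: [0.4, -0.2, 0.2]
finger_gap: 51.3
```

step_arm --increments '[0, 0, 0, 0, 0, 0.01, 0, 0, 0, 0, 0, 0.01, 0, 0, 0, 0, 0, 0.01, 0, 0, 0, 0, 0, 0.01, 0, 0, 0, 0, 0, 0.01, 0, 0, 0, 0, 0, 0.01, 0, 0, 0, 0, 0, 0.01, 0, 0, 0, 0, 0, 0.01]'

```text
time_s: 15.17
position: [466.5, 24.3, 109.7]
orientation: [-2.995, 0.944, -0.006]
contact_force: [0.3, 0.5, 0.6]
finger_gap: 51.4
```

Run:
```python
from h import *
go((467,24.5,109,-35))
```

```text
t 15.17 pos [466.5  24.3 109.7] yaw -34.99 tilt 0.23 q [-0.02 -0.26  1.82  0.    1.58  0.59] F [0.3 0.5 0.6] gap 51.4
-> (467, 24.5, 109, -35) inc [ 0.3 -0.4  0.7] [-0.0025 -0.0033  0.0002] dist 1 rows 0.0
```

step_arm --increments '[0, 0, 0, 0, 0, 0, 0, 0, 0, 0, 0, 0, 0, 0, 0, 0, 0, 0, 0, 0, 0, 0, 0, 0, 0, 0, 0, 0, 0, 0, 0, 0, 0, 0, 0, 0, 0, 0, 0, 0, 0, 0, 0, 0, 0, 0, 0, 0]' --fingers 0 --squeeze 60

```text
time_s: 15.83
position: [466.5, 24.4, 109.8]
orientation: [-2.995, 0.944, -0.006]
contact_force: [-0.2, 1.6, 1.5]
finger_gap: 25.4
```

Run:
```python
from h import *
# mark estimates in robot frame
y=4.55
for M in ((552.4,127.5),(552.5,129)):
    c=np.cos(np.radians(y)),np.sin(np.radians(y)); print(M[0]-28*c[0],M[1]-28*c[1])
s,_,_=st(); z=s['position'][2]
go((466.5,24.3,z+125,-35))
```

```text
524.4882424013399 125.27878687343093
524.5882424013399 126.77878687343093
t 15.83 pos [466.5  24.4 109.8] yaw -35.01 tilt 0.24 q [-0.02 -0.26  1.81  0.    1.58  0.59] F [-0.2  1.6  1.5] gap 25.4
t 15.83 pos [466.5  24.4 109.8] yaw -35.01 tilt 0.24 q [-0.02 -0.26  1.81  0.    1.58  0.59] F [-0.2  1.6  1.5] gap 25.4
-> (466.5, 24.3, np.float64(234.8131659083087), -35) inc [   0.4   -0.2 -125. ] [-0.0026 -0.0032 -0.0001] dist 125 rows 3.0
```

step_arm --increments '[0, 0, -15, 0, 0, 0, 0, 0, -45, 0, 0, -0.08, 0, 0, -80, 0, 0, -0.2, 0, 0, -110, 0, 0, -0.32, 0, 0, -125, 0, 0, -0.44, 0, 0, -127, 0, 0, -0.56, 0, 0, -127, 0, 0, -0.68, 0, 0, -127, 0, 0, -0.8]'

```text
time_s: 16.5
position: [466.1, 24.2, 236.6]
orientation: [3.126, 0.305, 0.006]
contact_force: [-0.1, 0.7, -1.4]
finger_gap: 25.4
```

Run:
```python
from h import *
go((525.9,126.3,234.8,94.6))
```

```text
t 16.50 pos [466.1  24.2 236.6] yaw 11.16 tilt 0.23 q [-0.02 -0.28  1.6  -0.    1.81 -0.22] F [-0.1  0.7 -1.4] gap 25.4
-> (525.9, 126.3, 234.8, 94.6) inc [ 78.5 -88.6   2. ] [ 0.0035 -0.0025 -1.4563] dist 118 rows 11.7
```

step_arm --increments '[10, -11, 0, 0, 0, -0.12, 20, -22, 0, 0, 0, -0.24, 30, -33, 0, 0, 0, -0.36, 40, -44, 0, 0, 0, -0.48, 48, -55, 0, 0, 0, -0.6, 56, -64, 0, 0, 0, -0.72, 64, -73, 0, 0, 0, -0.84, 70, -80, 0, 0, 0, -0.96]'

```text
time_s: 17.17
position: [519.9, 116.7, 235.8]
orientation: [2.631, 1.715, 0.003]
contact_force: [-0.3, -0.3, -2.2]
finger_gap: 25.2
```

Run:
```python
from h import *
go((525.9,126.3,234.8,94.6))
```

```text
t 17.17 pos [519.9 116.7 235.8] yaw 66.19 tilt 0.14 q [ 0.16 -0.09  1.45 -0.    1.79 -1.  ] F [-0.3 -0.3 -2.2] gap 25.2
-> (525.9, 126.3, 234.8, 94.6) inc [11.2  1.6  1. ] [ 2.500e-03 -3.000e-04 -4.958e-01] dist 11 rows 4.0
```

step_arm --increments '[3, 0.4, 0, 0, 0, -0.12, 6, 0.8, 0.5, 0, 0, -0.24, 9, 1.2, 1, 0, 0, -0.36, 11, 1.6, 1, 0, 0, -0.46, 11.2, 1.6, 1, 0.002, 0, -0.494, 11.2, 1.6, 1, 0.002, 0, -0.494, 11.2, 1.6, 1, 0.002, 0, -0.494, 11.2, 1.6, 1, 0.002, 0, -0.494]'

```text
time_s: 17.83
position: [525.7, 125.5, 235.5]
orientation: [2.141, 2.298, 0.002]
contact_force: [-0.3, 0.2, -2.3]
finger_gap: 25.2
```

Run:
```python
from h import *
go((525.9,126.3,234.8,94.6))
snap('scene','scene5'); snap('top','top5')
crop('scene5',280,250,400,370,6,'e1'); crop('top5',230,130,340,250,5,'e2')
```

```text
t 17.83 pos [525.7 125.5 235.5] yaw 94.06 tilt 0.08 q [ 0.17 -0.07  1.43  0.    1.79 -1.47] F [-0.3  0.2 -2.3] gap 25.2
-> (525.9, 126.3, 234.8, 94.6) inc [0.8 0.3 0.7] [ 0.0014 -0.0002 -0.0095] dist 1 rows 0.1
```

View pics/e1.png

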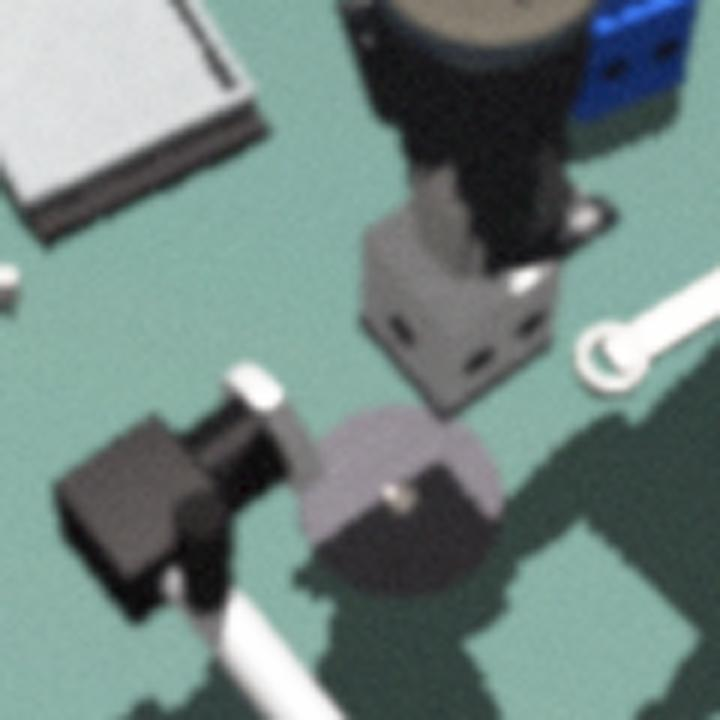

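View pics/e2.png

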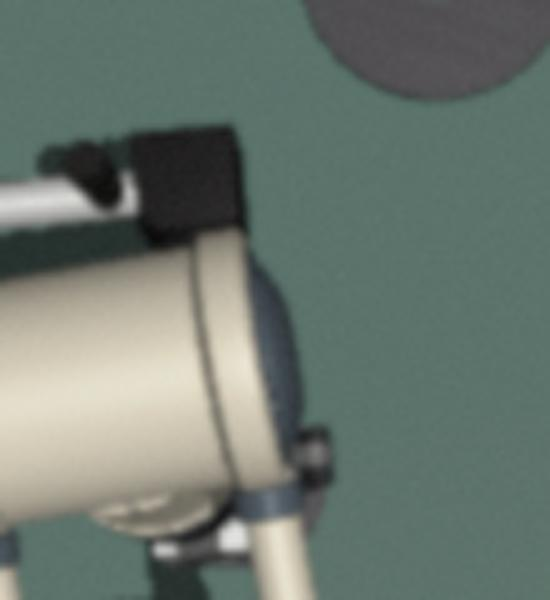

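The side with one hole faces the lens (hole at (400,330) in the crop), and the two-hole side faces +y. I'll trim the pose and hold.

step_arm --increments '[0.5, 0.2, 0.6, 0, 0, -0.006, 0.5, 0.2, 0.6, 0, 0, -0.006, 0.5, 0.2, 0.6, 0, 0, -0.006, 0.5, 0.2, 0.6, 0, 0, -0.006, 0.5, 0.2, 0.6, 0, 0, -0.006, 0.5, 0.2, 0.6, 0, 0, -0.006, 0.5, 0.2, 0.6, 0, 0, -0.006, 0.5, 0.2, 0.6, 0, 0, -0.006]'

```text
time_s: 18.6
position: [525.9, 126.1, 235.4]
orientation: [2.132, 2.306, 0.003]
contact_force: [0.8, -0.9, -2.3]
finger_gap: 25.2
```

step_arm --increments '[0, 0, 0, 0, 0, 0, 0, 0, 0, 0, 0, 0, 0, 0, 0, 0, 0, 0, 0, 0, 0, 0, 0, 0, 0, 0, 0, 0, 0, 0, 0, 0, 0, 0, 0, 0, 0, 0, 0, 0, 0, 0, 0, 0, 0, 0, 0, 0]'

```text
time_s: 19.27
position: [526.0, 126.1, 235.4]
orientation: [2.132, 2.306, 0.003]
contact_force: [0.8, -0.4, -1.3]
finger_gap: 25.5
```

Run:
```python
from h import *
go((525.9,126.3,234.8,94.6),(525.9,126.3,234.8,4.6))
# verify casting pose from scene5 depth: points of body top z
d=np.load('pics/scene5.npy');P=cloud('scene',d).reshape(-1,3);P=P[np.isfinite(P[:,2])]
m=(np.hypot(P[:,0]-526,P[:,1]-127)<45)
q=P[m]; print(len(q))
for n,f in (('front x',(q[:,0]>545)&(abs(q[:,2]-165)<25)),('side y',(q[:,1]>147)&(abs(q[:,2]-165)<25)),('top',abs(q[:,2]-205)<5)):
    s=q[f]; print(n,len(s),np.median(s,0) if len(s) else '')
    if len(s)>10 and n!='top':
        l=cv2.fitLine(s[:,:2].astype(np.float32),cv2.DIST_HUBER,0,.01,.01).ravel(); print(np.degrees(np.arctan2(l[1],l[0])))
```

```text
t 19.27 pos [526.  126.1 235.4] yaw 94.48 tilt 0.13 q [ 0.17 -0.07  1.43  0.    1.78 -1.48] F [ 0.8 -0.4 -1.3] gap 25.5
-> (525.9, 126.3, 234.8, 94.6) inc [ 0.2 -0.   0.6] [ 0.0022 -0.0003 -0.0021] dist 1 rows 0.0
-> (525.9, 126.3, 234.8, 4.6) inc [ 0.2 -0.   0.6] [ 1.4000e-03 -2.0000e-03  1.5687e+00] dist 1 rows 12.6
5645
front x 163 [553.08741031 132.30386781 165.99195721]
-85.9956
side y 180 [528.62050752 153.61726246 165.62626927]
3.3471518
top 242 [541.99496901 137.19189145 205.74209739]
```

step_arm --increments '[0, 0, 0.5, 0, 0, 0.12, 0, 0, 0.5, 0, 0, 0.24, 0, 0, 0.5, 0, 0, 0.36, 0, 0, 0.5, 0, 0, 0.48, 0, 0, 0.5, 0, 0, 0.6, 0, 0, 0.5, 0, 0, 0.72, 0, 0, 0.5, 0, 0, 0.84, 0, 0, 0.5, 0, 0, 0.96]'

```text
time_s: 19.93
position: [526.0, 126.1, 234.9]
orientation: [2.96, 1.052, 0.003]
contact_force: [0.3, 0.3, -2.6]
finger_gap: 25.5
```

step_arm --increments '[0, 0, 0, 0, 0, 0.12, 0, 0, 0, 0, 0, 0.24, 0, 0, 0, 0, 0, 0.36, 0, 0, 0, 0, 0, 0.48, 0, 0, 0, 0, 0, 0.58, 0, 0, 0, 0, 0, 0.61, 0, 0, 0, 0, 0, 0.61, 0, 0, 0, 0, 0, 0.61]'

```text
time_s: 20.6
position: [526.0, 126.1, 234.9]
orientation: [-3.139, -0.126, -0.003]
contact_force: [0.6, -0.3, -2.8]
finger_gap: 25.2
```

Run:
```python
from h import *
go((525.9,126.3,234.8,4.6))
```

```text
t 20.60 pos [526.  126.1 234.9] yaw 4.60 tilt 0.13 q [ 0.17 -0.07  1.43  0.    1.78  0.09] F [ 0.6 -0.3 -2.8] gap 25.2
-> (525.9, 126.3, 234.8, 4.6) inc [-0.1 -0.2  0.1] [-0.0003 -0.0022  0.    ] dist 0 rows 0.0
```

Perfect. Hold.

step_arm --increments '[0, 0, 0, 0, 0, 0, 0, 0, 0, 0, 0, 0, 0, 0, 0, 0, 0, 0, 0, 0, 0, 0, 0, 0, 0, 0, 0, 0, 0, 0, 0, 0, 0, 0, 0, 0, 0, 0, 0, 0, 0, 0, 0, 0, 0, 0, 0, 0]'

```text
time_s: 21.27
position: [525.9, 126.1, 234.9]
orientation: [-3.139, -0.124, -0.003]
contact_force: [-1.0, -0.2, -1.3]
finger_gap: 25.4
```

step_arm --increments '[0, 0, 0, 0, 0, 0, 0, 0, 0, 0, 0, 0, 0, 0, 0, 0, 0, 0, 0, 0, 0, 0, 0, 0, 0, 0, 0, 0, 0, 0, 0, 0, 0, 0, 0, 0, 0, 0, 0, 0, 0, 0, 0, 0, 0, 0, 0, 0]'

```text
time_s: 21.93
position: [525.9, 126.1, 234.9]
orientation: [-3.139, -0.124, -0.003]
contact_force: [-0.4, 0.5, -2.3]
finger_gap: 25.2
```

step_arm --increments '[0, 0, 0, 0, 0, 0.12, 0, 0, 0, 0, 0, 0.24, 0, 0, 0, 0, 0, 0.36, 0, 0, 0, 0, 0, 0.48, 0, 0, 0, 0, 0, 0.6, 0, 0, 0, 0, 0, 0.72, 0, 0, 0, 0, 0, 0.84, 0, 0, 0, 0, 0, 0.96]'

```text
time_s: 22.6
position: [525.9, 126.1, 234.9]
orientation: [-2.836, 1.347, -0.003]
contact_force: [-0.5, 0.8, -2.2]
finger_gap: 25.5
```

step_arm --increments '[0, 0, 0, 0, 0, 0.12, 0, 0, 0, 0, 0, 0.24, 0, 0, 0, 0, 0, 0.36, 0, 0, 0, 0, 0, 0.48, 0, 0, 0, 0, 0, 0.58, 0, 0, 0, 0, 0, 0.61, 0, 0, 0, 0, 0, 0.61, 0, 0, 0, 0, 0, 0.61]'

```text
time_s: 23.27
position: [525.9, 126.1, 234.9]
orientation: [-2.308, 2.128, -0.002]
contact_force: [0.1, -0.3, -2.9]
finger_gap: 25.4
```

step_arm --increments '[0, 0, 0, 0, 0, 0, 0, 0, 0, 0, 0, 0, 0, 0, 0, 0, 0, 0, 0, 0, 0, 0, 0, 0, 0, 0, 0, 0, 0, 0, 0, 0, 0, 0, 0, 0, 0, 0, 0, 0, 0, 0, 0, 0, 0, 0, 0, 0]'

```text
time_s: 23.93
position: [525.9, 126.1, 234.9]
orientation: [-2.307, 2.13, -0.002]
contact_force: [0.0, 1.0, -2.0]
finger_gap: 25.0
```

Run:
```python
from h import *
go((525.9,126.3,234.8,-85.4))
snap('scene','scene6')
crop('scene6',280,250,400,370,6,'e1')
```

```text
t 23.93 pos [525.9 126.1 234.9] yaw -85.42 tilt 0.13 q [ 0.17 -0.07  1.43  0.    1.78  1.66] F [ 0.  1. -2.] gap 25.0
-> (525.9, 126.3, 234.8, -85.4) inc [-0.2  0.   0.1] [-0.0022  0.0003 -0.0004] dist 0 rows 0.0
```

View pics/e1.png

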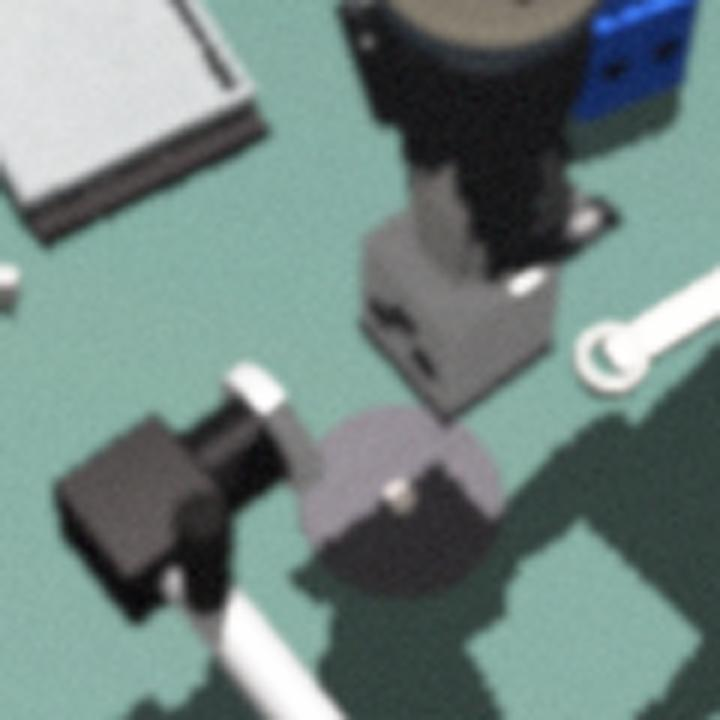

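step_arm --increments '[0, 0, 0, 0, 0, 0, 0, 0, 0, 0, 0, 0, 0, 0, 0, 0, 0, 0, 0, 0, 0, 0, 0, 0, 0, 0, 0, 0, 0, 0, 0, 0, 0, 0, 0, 0, 0, 0, 0, 0, 0, 0, 0, 0, 0, 0, 0, 0]'

```text
time_s: 24.65
position: [526.0, 126.1, 234.9]
orientation: [-2.307, 2.13, -0.002]
contact_force: [-0.3, 0.6, -2.0]
finger_gap: 25.2
```

Run:
```python
from h import *
np.set_printoptions(precision=1,suppress=True)
for n,t in(('top','top3'),('scene','scene3'),('top','top0'),('scene','scene0')):
    P=cloud(n,np.load(f'pics/{t}.npy'));q=P.reshape(-1,3);q=q[np.isfinite(q[:,2])]
    m=(q[:,2]>16)&(q[:,2]<30)&(q[:,0]>480)&(q[:,0]<635)&(q[:,1]<-55)&(q[:,1]>-370)
    (c,wh,a)=cv2.minAreaRect(q[m][:,:2].astype(np.float32));print(t,'traywall',m.sum(),c,wh,a)
    m=(q[:,2]>40)&(q[:,2]<90)&(q[:,0]>430)&(q[:,0]<520)&(q[:,1]<-150)&(q[:,1]>-270)
    print('handle',m.sum(),np.median(q[m],0), cv2.minAreaRect(q[m][:,:2].astype(np.float32)))
    m=(q[:,2]>16)&(q[:,2]<30)&(q[:,0]>640)&(q[:,0]<800)&(q[:,1]<-20)&(q[:,1]>-400)
    (c,wh,a)=cv2.minAreaRect(q[m][:,:2].astype(np.float32));print('holder',m.sum(),c,wh,a)
```

```text
top3 traywall 617 (546.740478515625, -208.97300720214844) (296.43841552734375, 128.90415954589844) 86.00540161132812
handle 82 [ 459.8 -200.7   73.7] ((460.21539306640625, -202.59036254882812), (14.515762329101562, 29.17463493347168), 83.37528228759766)
holder 1606 (720.4193725585938, -210.9726104736328) (377.6343994140625, 158.68357849121094) 89.89446258544922
scene3 traywall 526 (544.9970092773438, -201.1593017578125) (294.29296875, 131.09913635253906) 85.96953582763672
handle 117 [ 461.9 -195.6   65.9] ((460.25921630859375, -199.419677734375), (18.045686721801758, 30.754213333129883), 89.80076599121094)
holder 1375 (720.270751953125, -210.93508911132812) (377.2164306640625, 159.11782836914062) 89.9839859008789
top0 traywall 637 (545.1895141601562, -208.65098571777344) (293.42572021484375, 131.5052490234375) 86.06549072265625
handle 79 [ 459.1 -201.1   74.1] ((459.9735107421875, -203.01446533203125), (14.460604667663574, 28.854114532470703), 83.36064910888672)
holder 1607 (720.4655151367188, -211.88063049316406) (374.9672546386719, 156.70779418945312) 89.4709243774414
scene0 traywall 538 (545.8428955078125, -203.65966796875) (282.19244384765625, 129.94244384765625) 86.53656768798828
handle 119 [ 462.  -195.4   66.6] ((459.9284362792969, -199.41415405273438), (18.088092803955078, 31.517446517944336), 87.23011779785156)
holder 1372 (710.7208251953125, -222.5220489501953) (350.1576232910156, 160.78378295898438) 86.66234588623047
```

Run:
```python
from h import *
crop('scene3',170,180,340,340,4.6,'f1')
np.set_printoptions(precision=1,suppress=True)
for nm,z,pts in (('rim',22,[(92,298),(470,320),(462,487),(80,465)]),('run',9,[(75,298),(487,322),(478,488),(63,463)]),('back',22,[(65,52),(538,72)]),('lipL',22,[(106,66),(100,228)]),('lipR',22,[(496,88),(491,250)]),('outL',22,[(63,52),(56,228)]),('outR',22,[(538,75),(536,250)]),('handle',75,[(268,493),(293,493),(290,533),(263,533)])):
    W=np.array([px('top',None,u/3.7+330,v/3.7+120,z) for u,v in pts]); print(nm,W[:,:2].tolist() if 0 else W[:,:2].round(1).reshape(-1),W.mean(0)[:2], np.degrees(np.arctan2(*(W[1]-W[0])[[1,0]])))
```

```text
rim [ 618.1  -79.3  599.8 -350.   479.8 -341.   497.7  -69.3] [ 548.9 -209.9] -93.88200192833754
run [ 620.3  -67.4  600.1 -365.   479.9 -355.1  500.2  -57.5] [ 550.1 -211.2] -93.88444745213198
back [ 799.2  -61.7  780.8 -404.3] [ 790. -233.] -93.0822525592166
lipL [788.5 -91.4 669.1 -85.6] [728.8 -88.5] 177.24272961855965
lipR [ 769.3 -373.6  650.4 -366.5] [ 709.9 -370.1] 176.60474970571605
outL [799.2 -60.2 669.4 -53.8] [734.3 -57. ] 177.19939261168335
outR [ 778.5 -404.2  650.1 -398.8] [ 714.3 -401.5] 177.5859106289456
handle [ 473.2 -197.   473.1 -214.2  445.6 -211.6  445.7 -193.1] [ 459.4 -204. ] -90.44182899364803
```

View pics/f1.png

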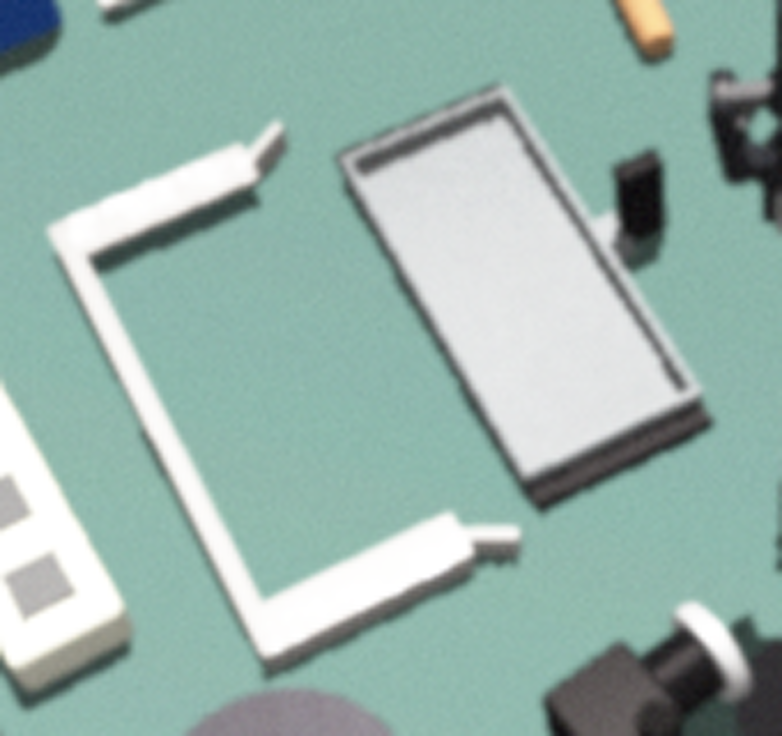

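Run:
```python
from h import *
np.set_printoptions(precision=1,suppress=True)
for nm,z,pts in (('rim',22,[(342,155),(533,480),(703,398),(503,88)]),('back',22,[(50,230),(265,655)]),('lipL',22,[(283,593),(458,518)][::-1]),('lipR',22,[(90,255),(255,180)]),('outL',22,[(268,660),(470,565)]),('outR',22,[(50,230),(240,145)])):
    W=np.array([px('scene',None,u/4.6+170,v/4.6+180,z) for u,v in pts]); print(nm,W[:,:2].round(1).reshape(-1),W.mean(0)[:2], np.degrees(np.arctan2(*(W[1]-W[0])[[1,0]])))
T=np.array([549.5,-208.5]); a=np.radians(-3.9); Q=np.array([[np.cos(a),-np.sin(a)],[np.sin(a),np.cos(a)]])
print(T+Q@[5,75],T+Q@[5,-75])
go((550,-60,234.8,-93.9))
```

```text
rim [ 599.  -344.1  616.6  -69.6  502.   -61.7  484.1 -334. ] [ 550.4 -202.4] 86.33358871238231
back [ 782.5 -394.3  801.1  -55.9] [ 791.8 -225.1] 86.84826388462517
lipL [666.3 -72.  774.8 -85. ] [720.6 -78.5] -6.85443144166452
lipR [ 769.2 -362.6  655.4 -357.4] [ 712.3 -360. ] 177.38786638802407
outL [801.1 -52.3 675.6 -41.4] [738.3 -46.9] 175.0819045882645
outR [ 782.5 -394.3  650.8 -388. ] [ 716.7 -391.1] 177.262367617942
[ 559.6 -134. ] [ 549.4 -283.7]
t 24.65 pos [526.  126.1 234.9] yaw -85.43 tilt 0.13 q [ 0.2 -0.1  1.4  0.   1.8  1.7] F [-0.3  0.6 -2. ] gap 25.2
-> (550, -60, 234.8, -93.9) inc [187.5  -9.1   0. ] [-0.   0.   0.1] dist 188 rows 4.5
```

Run:
```python
from h import *
go((560,-132,234.8,-93.8))
```

```text
t 24.65 pos [526.  126.1 234.9] yaw -85.43 tilt 0.13 q [ 0.17 -0.07  1.43  0.    1.78  1.66] F [-0.3  0.6 -2. ] gap 25.2
-> (560, -132, 234.8, -93.8) inc [260.  -13.4   0. ] [-0.0022  0.0005  0.1461] dist 260 rows 6.2
```

step_arm --increments '[15, -1, 0, 0, 0, 0, 45, -2, 0, 0, 0, 0.02, 85, -4, 0, 0, 0, 0.05, 125, -6, 0, 0, 0, 0.07, 165, -9, 0, 0, 0, 0.09, 205, -11, 0, 0, 0, 0.12, 240, -12, 0, 0, 0, 0.146, 260, -13.4, 0, -0.002, 0, 0.146]'

```text
time_s: 25.32
position: [559.7, -135.9, 234.6]
orientation: [2.141, -2.298, 0.001]
contact_force: [-0.3, 0.1, -2.7]
finger_gap: 25.3
```

Run:
```python
from h import *
go((560,-132,125,-93.8))
snap('scene','scene7'); snap('top','top7')
```

```text
t 25.32 pos [ 559.7 -135.9  234.6] yaw -94.05 tilt 0.06 q [-0.3   0.02  1.33 -0.    1.78  1.34] F [-0.3  0.1 -2.7] gap 25.3
-> (560, -132, 125, -93.8) inc [ -4.    0.  109.6] [ 0.0001 -0.001  -0.0044] dist 110 rows 2.6
```

View pics/scene7.png

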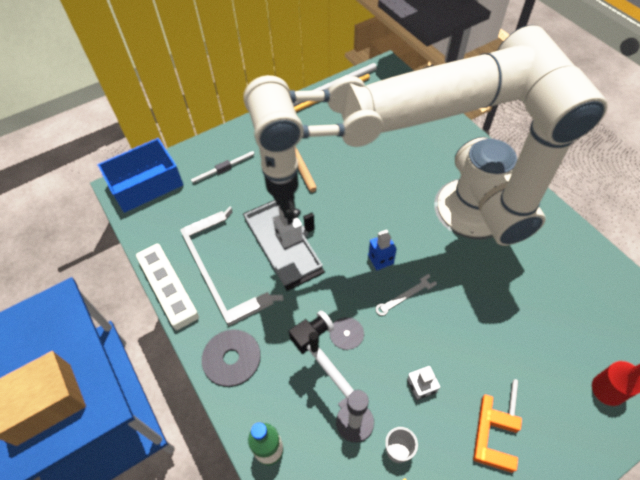

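step_arm --increments '[0, 0, 10, 0, 0, 0, 0, 0, 40, 0, 0, 0, 0, 0, 75, 0, 0, 0, 0, 0, 100, 0, 0, 0, 0, 0, 112, 0, 0, 0, 0, 0, 116, 0, 0, 0, 0, 0, 117, 0, 0, 0, 0, 0, 118, 0, 0, 0]'

```text
time_s: 26.08
position: [560.9, -131.6, 118.7]
orientation: [-2.146, 2.291, -0.004]
contact_force: [0.0, -0.1, -0.9]
finger_gap: 25.7
```

step_arm --increments '[0, 0, 0.5, 0, 0, 0, 0, 0, 1, 0, 0, 0, 0, 0, 1.5, 0, 0, 0, 0, 0, 1.5, 0, 0, 0, 0, 0, 1.5, 0, 0, 0, 0, 0, 1.5, 0, 0, 0, 0, 0, 1.5, 0, 0, 0, 0, 0, 1.5, 0, 0, 0]'

```text
time_s: 26.75
position: [560.0, -131.9, 115.3]
orientation: [-2.146, 2.293, 0.0]
contact_force: [0.5, 0.3, -2.0]
finger_gap: 25.2
```

Run:
```python
from h import *
st()
```

```text
t 26.75 pos [ 560.  -131.9  115.3] yaw -93.80 tilt 0.03 q [-0.29  0.04  1.53  0.    1.57  1.35] F [ 0.5  0.3 -2. ] gap 25.2
```

Another 0.8 mm down, then release and rise.

step_arm --increments '[0, 0, 0.4, 0, 0, 0, 0, 0, 0.8, 0, 0, 0, 0, 0, 0.8, 0, 0, 0, 0, 0, 0.8, 0, 0, 0, 0, 0, 0.8, 0, 0, 0, 0, 0, 0.8, 0, 0, 0, 0, 0, 0.8, 0, 0, 0, 0, 0, 0.8, 0, 0, 0]'

```text
time_s: 27.42
position: [560.1, -131.9, 115.0]
orientation: [-2.146, 2.293, -0.0]
contact_force: [-2.1, -0.2, 3.1]
finger_gap: 25.3
```

step_arm --increments '[0, 0, 0, 0, 0, 0, 0, 0, 0, 0, 0, 0, 0, 0, 0, 0, 0, 0, 0, 0, 0, 0, 0, 0, 0, 0, -4, 0, 0, 0, 0, 0, -30, 0, 0, 0, 0, 0, -70, 0, 0, 0, 0, 0, -110, 0, 0, 0]' --fingers 0.6

```text
time_s: 28.08
position: [559.2, -131.7, 224.3]
orientation: [2.146, -2.293, -0.005]
contact_force: [0.9, -0.8, 1.3]
finger_gap: 51.2
```

Run:
```python
from h import *
st()
snap('scene','scene8'); snap('top','top8')
for n in('top','scene'):
  P=cloud(n,np.load(f'pics/{n}8.npy')).reshape(-1,3);P=P[np.isfinite(P[:,2])]
  for nm,c,zt in(('tall',(560,-132),129),('short',(475.4,344.5),88)):
    for z in(zt,zt-44):
      m=(np.hypot(P[:,0]-c[0],P[:,1]-c[1])<60)&(abs(P[:,2]-z)<5); 
      if m.sum()>5: print(n,nm,z,m.sum(),cv2.minAreaRect(P[m][:,:2].astype(np.float32)))
go((475.4,344.5,250,-12.5),(475.4,344.5,73,77.5))
crop('scene8',220,170,340,300,5,'g1')
```

```text
t 28.08 pos [ 559.2 -131.7  224.3] yaw -93.79 tilt 0.21 q [-0.29  0.02  1.35  0.    1.77  1.35] F [ 0.9 -0.8  1.3] gap 51.2
top tall 129 29 ((553.4054565429688, -132.56378173828125), (25.10044288635254, 10.34105110168457), 82.79618072509766)
top tall 85 176 ((550.3710327148438, -132.4235076904297), (56.087982177734375, 38.776954650878906), 81.03646087646484)
top short 88 94 ((475.6573791503906, 342.909912109375), (27.656463623046875, 25.762676239013672), 77.97100067138672)
top short 44 271 ((475.2532043457031, 342.18817138671875), (57.36166000366211, 55.47380828857422), 76.05782318115234)
scene tall 129 95 ((560.856201171875, -129.98175048828125), (28.183565139770508, 26.34302520751953), 86.64611053466797)
scene tall 85 228 ((560.6958618164062, -130.15786743164062), (60.04205322265625, 56.367340087890625), 84.86963653564453)
scene short 88 139 ((475.2469787597656, 346.19140625), (27.17340087890625, 27.115306854248047), 78.45314025878906)
scene short 44 326 ((474.8721008300781, 346.0459899902344), (57.823795318603516, 57.484012603759766), 77.3644790649414)
t 28.18 pos [ 562.3 -132.6  234. ] yaw -93.79 tilt 0.81 q [-0.29  0.02  1.34  0.    1.77  1.35] F [0.5 0.3 1.3] gap 51.1
-> (475.4, 344.5, 250, -12.5) inc [-470.3  118.   -18.9] [-0.0096 -0.012  -1.4188] dist 485 rows 11.6
-> (475.4, 344.5, 73, 77.5) inc [-470.8  120.5  158.1] [ 2.4000e-03 -2.1000e-02 -2.9895e+00] dist 511 rows 23.9
```

View pics/g1.png

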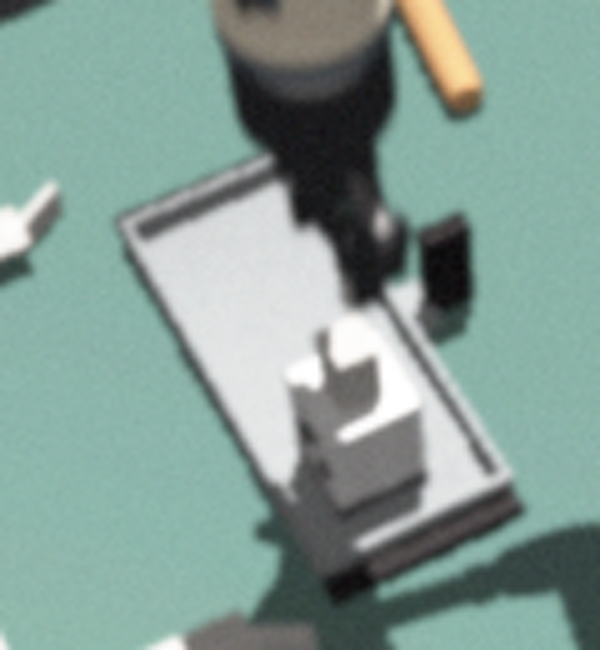

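View pics/scene8.png

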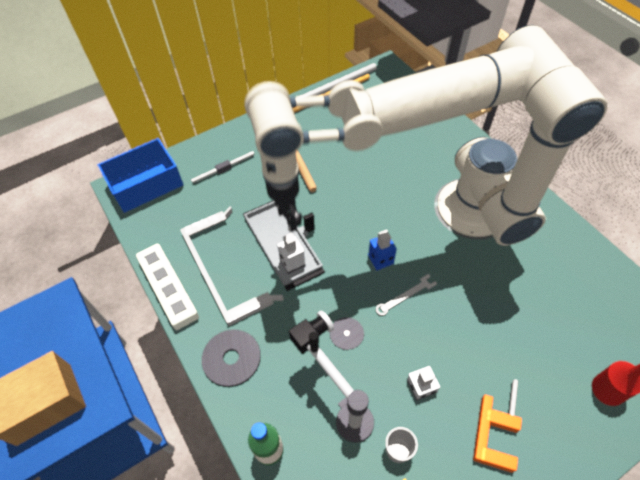

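step_arm --increments '[-15, 4, -10, 0, 0, -0.06, -50, 13, -18, 0, 0, -0.17, -90, 23, -18, 0, 0, -0.29, -130, 33, -18, 0, 0, -0.41, -170, 43, -18, 0, 0, -0.53, -210, 53, -18, 0, 0, -0.65, -250, 63, -18, 0, 0, -0.77, -290, 73, -18, 0, 0, -0.89]'

```text
time_s: 28.85
position: [505.7, 164.1, 243.1]
orientation: [-2.927, 1.137, -0.001]
contact_force: [0.6, 0.0, -0.7]
finger_gap: 51.2
```

Run:
```python
from h import *
go((475.4,344.5,250,-12.3))
```

```text
t 28.85 pos [505.7 164.1 243.1] yaw -42.47 tilt 0.09 q [ 0.25 -0.1   1.44  0.    1.8   0.99] F [ 0.6  0.  -0.7] gap 51.2
-> (475.4, 344.5, 250, -12.3) inc [-144.2 -112.7   -6.8] [-0.0013 -0.0008 -0.5266] dist 183 rows 4.4
```

step_arm --increments '[-30, -24, 0, 0, 0, -0.11, -60, -48, 0, 0, 0, -0.22, -90, -72, 0, 0, 0, -0.33, -118, -94, 0, 0, 0, -0.44, -138, -108, 0, 0, 0, -0.52, -144, -112.7, 0, 0, 0, -0.527, -144, -112.7, 0, 0, 0, -0.527, -144, -112.7, 0, 0, 0, -0.527]'

```text
time_s: 29.52
position: [477.4, 342.3, 242.7]
orientation: [3.122, -0.347, 0.001]
contact_force: [-0.2, -0.3, 0.2]
finger_gap: 51.0
```

Run:
```python
from h import *
snap('scene','scene9')
go((475.4,344.5,73,-12.3))
crop('scene9',330,300,480,480,4,'g2')
```

```text
t 29.57 pos [477.7 341.7 242.8] yaw -12.73 tilt 0.03 q [ 0.56  0.05  1.29 -0.    1.8   0.79] F [-0.1  0.2  0.8] gap 51.3
-> (475.4, 344.5, 73, -12.3) inc [ -2.9  -2.2 169.8] [ 0.     -0.0005 -0.0076] dist 170 rows 4.1
```

View pics/g2.png

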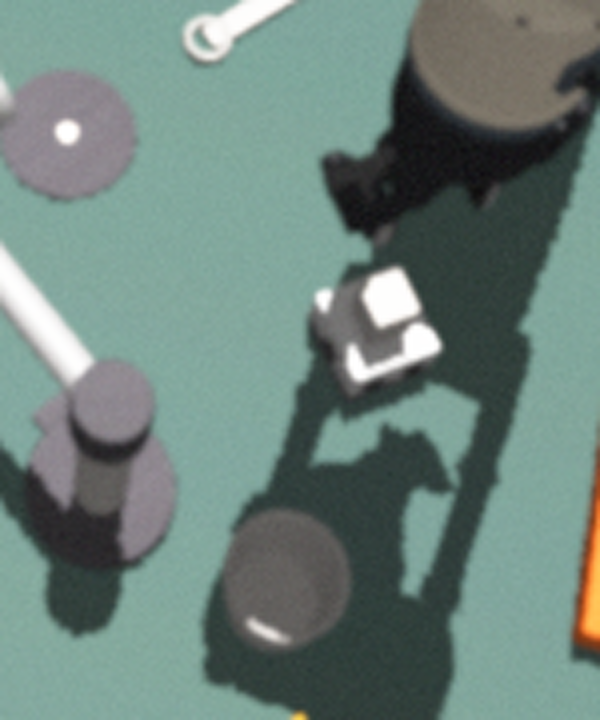

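step_arm --increments '[-2.9, -2.2, 20, 0, 0, -0.007, -2.9, -2.2, 60, 0, 0, -0.007, -2.9, -2.2, 100, 0, 0, -0.007, -2.9, -2.2, 135, 0, 0, -0.007, -2.9, -2.2, 158, 0, 0, -0.007, -2.9, -2.2, 168, 0, 0, -0.007, -2.9, -2.2, 170, 0, 0, -0.007, -2.9, -2.2, 170, 0, 0, -0.007]'

```text
time_s: 30.23
position: [475.7, 344.8, 73.5]
orientation: [-3.123, 0.337, -0.001]
contact_force: [-0.6, 1.0, -0.3]
finger_gap: 51.4
```

Run:
```python
from h import *
go((475.4,344.5,73,-12.3))
```

```text
t 30.23 pos [475.7 344.8  73.5] yaw -12.31 tilt 0.06 q [0.57 0.1  1.54 0.   1.5  0.78] F [-0.6  1.  -0.3] gap 51.4
-> (475.4, 344.5, 73, -12.3) inc [-0.2  0.4  0.5] [-0.0008 -0.0005 -0.0002] dist 1 rows 0.0
```

Close to centre it, open, turn +90°, and close again.

step_arm --increments '[0, 0, 0, 0, 0, 0, 0, 0, 0, 0, 0, 0, 0, 0, 0, 0, 0, 0, 0, 0, 0, 0, 0, 0, 0, 0, 0, 0, 0, 0, 0, 0, 0, 0, 0, 0, 0, 0, 0, 0, 0, 0, 0, 0, 0, 0, 0, 0]' --fingers 0.1 --squeeze 30

```text
time_s: 30.9
position: [476.2, 346.3, 75.5]
orientation: [-3.121, 0.333, -0.006]
contact_force: [-0.6, -1.1, 6.1]
finger_gap: 25.6
```

step_arm --increments '[0, 0, 0, 0, 0, 0, 0, 0, 0, 0, 0, 0, 0, 0, 0, 0, 0, 0, 0, 0, 0, 0, 0, -0.12, 0, 0, 0, 0, 0, -0.24, 0, 0, 0, 0, 0, -0.36, 0, 0, 0, 0, 0, -0.48, 0, 0, 0, 0, 0, -0.6]' --fingers 0.6

```text
time_s: 31.57
position: [474.7, 345.5, 72.3]
orientation: [-3.081, -0.613, 0.001]
contact_force: [0.2, 0.7, -0.4]
finger_gap: 51.1
```

step_arm --increments '[0, 0, 0, 0, 0, -0.12, 0, 0, 0, 0, 0, -0.24, 0, 0, 0, 0, 0, -0.36, 0, 0, 0, 0, 0, -0.48, 0, 0, 0, 0, 0, -0.6, 0, 0, 0, 0, 0, -0.72, 0, 0, 0, 0, 0, -0.84, 0, 0, 0, 0, 0, -0.96]'

```text
time_s: 32.23
position: [474.7, 345.5, 72.3]
orientation: [-2.449, -1.967, 0.001]
contact_force: [0.2, 0.6, 0.6]
finger_gap: 51.4
```

step_arm --increments '[0, 0, 0, 0, 0, -0.01, 0, 0, 0, 0, 0, -0.01, 0, 0, 0, 0, 0, -0.01, 0, 0, 0, 0, 0, -0.01, 0, 0, 0, 0, 0, -0.01, 0, 0, 0, 0, 0, -0.01, 0, 0, 0, 0, 0, -0.01, 0, 0, 0, 0, 0, -0.01]'

```text
time_s: 32.9
position: [475.0, 345.6, 72.8]
orientation: [-2.446, -1.971, -0.001]
contact_force: [-0.1, -0.4, 1.2]
finger_gap: 50.7
```

step_arm --increments '[0, 0, 0, 0, 0, 0, 0, 0, 0, 0, 0, 0, 0, 0, 0, 0, 0, 0, 0, 0, 0, 0, 0, 0, 0, 0, 0, 0, 0, 0, 0, 0, 0, 0, 0, 0, 0, 0, 0, 0, 0, 0, 0, 0, 0, 0, 0, 0]' --fingers 0 --squeeze 60

```text
time_s: 33.57
position: [475.1, 345.6, 72.9]
orientation: [-2.446, -1.971, -0.001]
contact_force: [-0.1, -0.5, 0.5]
finger_gap: 25.5
```

Run:
```python
from h import *
s,_,_=st()
```

```text
t 33.57 pos [475.1 345.6  72.9] yaw 77.74 tilt 0.04 q [ 0.57  0.1   1.55  0.    1.5  -0.79] F [-0.1 -0.5  0.5] gap 25.5
```

step_arm --increments '[0, 0, -15, 0, 0, 0, 0, 0, -45, 0, 0, 0, 0, 0, -85, 0, 0, 0, 0, 0, -120, 0, 0, 0, 0, 0, -140, 0, 0, 0, 0, 0, -143, 0, 0, 0, 0, 0, -143, 0, 0, 0, 0, 0, -143, 0, 0, 0]'

```text
time_s: 34.23
position: [474.5, 345.3, 213.5]
orientation: [-2.445, -1.971, 0.004]
contact_force: [-0.5, 0.5, -2.5]
finger_gap: 25.2
```

Run:
```python
from h import *
go((525.9,126.3,215.9,94.6))
```

```text
t 34.23 pos [474.5 345.3 213.5] yaw 77.75 tilt 0.14 q [ 0.57  0.05  1.34  0.    1.75 -0.79] F [-0.5  0.5 -2.5] gap 25.2
-> (525.9, 126.3, 215.9, 94.6) inc [-203.1   96.7   -2.3] [-0.0022  0.0012 -0.2941] dist 225 rows 5.4
```

step_arm --increments '[-12, 6, 0, 0, 0, -0.02, -45, 22, 0, 0, 0, -0.06, -82, 39, -1, 0, 0, -0.11, -120, 57, -1, 0, 0, -0.16, -155, 74, -2, 0, 0, -0.21, -183, 87, -2, 0, 0, -0.26, -199, 95, -2, 0, 0, -0.29, -203.1, 96.7, -2, -0.002, 0.001, -0.294]'

```text
time_s: 34.9
position: [526.1, 123.2, 214.2]
orientation: [-2.133, -2.305, 0.004]
contact_force: [-0.1, -0.2, -1.1]
finger_gap: 25.7
```

step_arm --increments '[0, 0, 0, 0, 0, 0, 0, 0, 0, 0, 0, 0, 0, 0, 0, 0, 0, 0, 0, 0, 0, 0, 0, 0, 0, 0, 0, 0, 0, 0, 0, 0, 0, 0, 0, 0, 0, 0, 0, 0, 0, 0, 0, 0, 0, 0, 0, 0]'

```text
time_s: 35.57
position: [526.3, 126.9, 217.7]
orientation: [2.13, 2.309, 0.004]
contact_force: [-0.5, -0.4, -1.1]
finger_gap: 25.4
```

Run:
```python
from h import *
go((525.9,126.3,215.9,94.6))
snap('scene','scene10')
crop('scene10',280,250,400,370,6,'e1')
d=np.load('pics/scene10.npy');P=cloud('scene',d).reshape(-1,3);P=P[np.isfinite(P[:,2])]
q=P[(np.hypot(P[:,0]-526,P[:,1]-127)<45)]
for n,f in (('front x',(q[:,0]>545)&(abs(q[:,2]-165)<15)),('side y',(q[:,1]>147)&(abs(q[:,2]-165)<15)),('top',abs(q[:,2]-187)<4)):
    s=q[f]; print(n,len(s),np.median(s,0) if len(s) else '')
    if n!='top':
        l=cv2.fitLine(s[:,:2].astype(np.float32),cv2.DIST_HUBER,0,.01,.01).ravel(); print(np.degrees(np.arctan2(l[1],l[0])))
```

```text
t 35.57 pos [526.3 126.9 217.7] yaw 94.62 tilt 0.15 q [ 0.17 -0.07  1.46  0.    1.75 -1.48] F [-0.5 -0.4 -1.1] gap 25.4
-> (525.9, 126.3, 215.9, 94.6) inc [-0.5 -0.4  1.8] [ 0.0024 -0.0012  0.0004] dist 2 rows 0.0
front x 106 [554.8118045  135.15096668 165.71165594]
-84.36187
side y 111 [531.51617781 155.26569525 165.36510678]
3.6740606
top 206 [544.61116392 139.70845492 188.10682745]
```

View pics/e1.png

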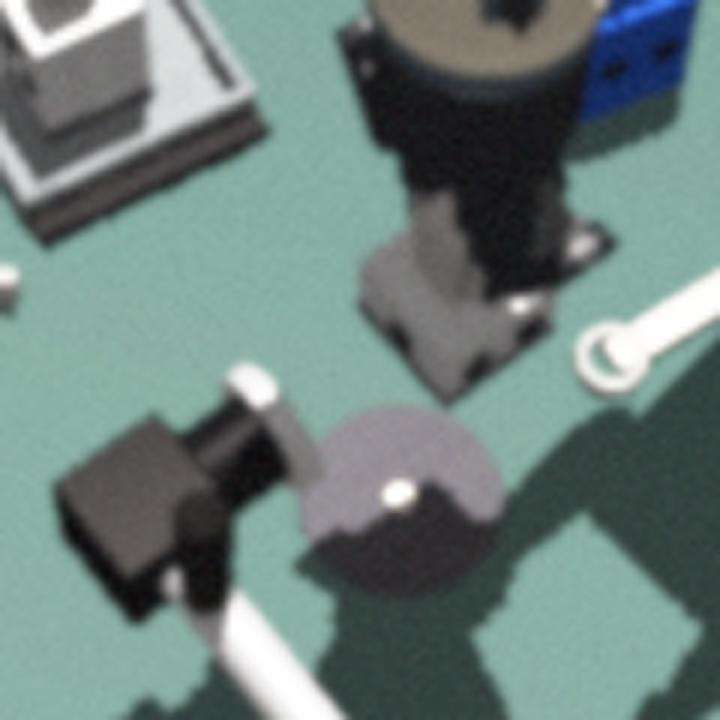

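step_arm --increments '[-0.8, -1.3, 1.8, 0.002, 0, 0, -0.8, -1.3, 1.8, 0.002, 0, 0, -0.8, -1.3, 1.8, 0.002, 0, 0, -0.8, -1.3, 1.8, 0.002, 0, 0, -0.8, -1.3, 1.8, 0.002, 0, 0, -0.8, -1.3, 1.8, 0.002, 0, 0, -0.8, -1.3, 1.8, 0.002, 0, 0, -0.8, -1.3, 1.8, 0.002, 0, 0]'

```text
time_s: 36.28
position: [525.1, 125.6, 215.9]
orientation: [-2.13, -2.308, -0.002]
contact_force: [-0.4, -0.2, -1.6]
finger_gap: 25.6
```

step_arm --increments '[0, 0, 0, 0, 0, 0, 0, 0, 0, 0, 0, 0, 0, 0, 0, 0, 0, 0, 0, 0, 0, 0, 0, 0, 0, 0, 0, 0, 0, 0, 0, 0, 0, 0, 0, 0, 0, 0, 0, 0, 0, 0, 0, 0, 0, 0, 0, 0]'

```text
time_s: 36.95
position: [525.1, 125.6, 215.9]
orientation: [-2.13, -2.308, -0.002]
contact_force: [0.1, 0.3, -2.1]
finger_gap: 25.3
```

step_arm --increments '[0, 0, 0, 0, 0, 0, 0, 0, 0, 0, 0, 0, 0, 0, 0, 0, 0, 0, 0, 0, 0, 0, 0, 0, 0, 0, 0, 0, 0, 0, 0, 0, 0, 0, 0, 0, 0, 0, 0, 0, 0, 0, 0, 0, 0, 0, 0, 0]'

```text
time_s: 37.62
position: [525.1, 125.6, 215.8]
orientation: [-2.13, -2.308, -0.002]
contact_force: [0.2, -0.6, -1.9]
finger_gap: 25.5
```

Run:
```python
from h import *
go((525.4,126.2,215.9,94.6),(525.7,126.3,215.9,4.6))
```

```text
t 37.62 pos [525.1 125.6 215.8] yaw 94.60 tilt 0.07 q [ 0.17 -0.08  1.46  0.    1.75 -1.48] F [ 0.2 -0.6 -1.9] gap 25.5
-> (525.4, 126.2, 215.9, 94.6) inc [ 0.5  0.3 -0.1] [ 0.0003 -0.0011 -0.0001] dist 1 rows 0.0
-> (525.7, 126.3, 215.9, 4.6) inc [ 0.6  0.6 -0.1] [-7.0000e-04 -1.1000e-03  1.5707e+00] dist 1 rows 12.6
```

step_arm --increments '[0, 0, 0, 0, 0, 0.12, 0, 0, 0, 0, 0, 0.24, 0, 0, 0, 0, 0, 0.36, 1, 0.3, 0, 0, 0, 0.48, 1.4, 0.3, 0, 0, 0, 0.6, 1.4, 0.3, 0, 0, 0, 0.72, 1.4, 0.3, 0, 0, 0, 0.84, 1.4, 0.3, 0, 0, 0, 0.96]'

```text
time_s: 38.28
position: [525.3, 127.1, 215.8]
orientation: [-2.958, -1.055, -0.001]
contact_force: [0.0, -0.0, -1.9]
finger_gap: 25.4
```

step_arm --increments '[0, 0, 0, 0, 0, 0.12, 0, 0, 0, 0, 0, 0.24, 0, 0, 0, 0, 0, 0.36, 0, 0, 0, 0, 0, 0.48, 0, 0, 0, 0, 0, 0.58, 0, 0, 0, 0, 0, 0.61, 0, 0, 0, 0, 0, 0.61, 0, 0, 0, 0, 0, 0.61]'

```text
time_s: 38.95
position: [525.3, 127.1, 215.9]
orientation: [-3.138, -0.129, -0.0]
contact_force: [0.1, -0.1, -1.4]
finger_gap: 25.0
```

step_arm --increments '[0, 0, 0, 0, 0, 0, 0, 0, 0, 0, 0, 0, 0, 0, 0, 0, 0, 0, 0, 0, 0, 0, 0, 0, 0, 0, 0, 0, 0, 0, 0, 0, 0, 0, 0, 0, 0, 0, 0, 0, 0, 0, 0, 0, 0, 0, 0, 0]'

```text
time_s: 39.62
position: [525.3, 127.1, 215.8]
orientation: [-3.138, -0.127, -0.0]
contact_force: [-1.3, 0.1, -0.9]
finger_gap: 25.2
```

Run:
```python
from h import *
go((525.5,127,215.9,4.6),(526.7,126.7,215.9,-85.4))
snap('scene','scene11')
crop('scene11',280,250,400,370,6,'e1')
d=np.load('pics/scene11.npy');P=cloud('scene',d).reshape(-1,3);P=P[np.isfinite(P[:,2])]
q=P[(np.hypot(P[:,0]-526,P[:,1]-127)<45)]
for n,f in (('front x',(q[:,0]>545)&(abs(q[:,2]-165)<15)),('side y',(q[:,1]>147)&(abs(q[:,2]-165)<15)),('top',abs(q[:,2]-187)<4)):
    s=q[f]; print(n,len(s),np.median(s,0) if len(s) else '')
```

```text
t 39.62 pos [525.3 127.1 215.8] yaw 4.65 tilt 0.07 q [ 0.17 -0.07  1.46  0.    1.75  0.09] F [-1.3  0.1 -0.9] gap 25.2
-> (525.5, 127, 215.9, 4.6) inc [ 0.2  0.1 -0.1] [-0.0012 -0.0003  0.0008] dist 0 rows 0.0
-> (526.7, 126.7, 215.9, -85.4) inc [ 1.4  0.5 -0.1] [-1.1000e-03  7.0000e-04  1.5716e+00] dist 1 rows 12.6
front x 99 [552.88628727 131.74175032 166.35344747]
side y 110 [528.16501921 154.57133592 165.98629885]
top 210 [529.39278278 144.57907259 187.09097738]
```

View pics/e1.png

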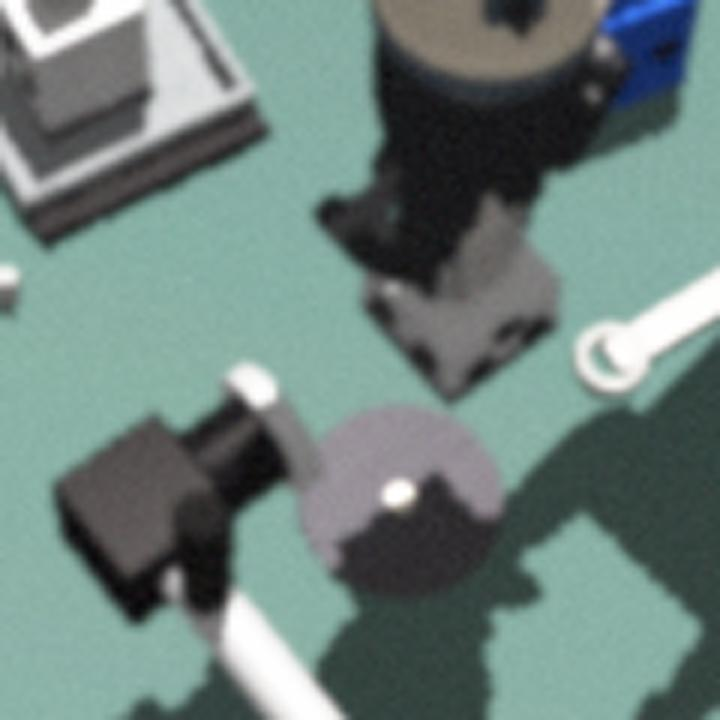

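Two holes face the lens, and three are on the +y side. One more hold, then the three-hole side.

step_arm --increments '[0, 0, 0, 0, 0, 0, 0, 0, 0, 0, 0, 0, 0, 0, 0, 0, 0, 0, 0, 0, 0, 0, 0, 0, 0, 0, 0, 0, 0, 0, 0, 0, 0, 0, 0, 0, 0, 0, 0, 0, 0, 0, 0, 0, 0, 0, 0, 0]'

```text
time_s: 40.33
position: [525.3, 127.0, 215.8]
orientation: [-3.138, -0.127, -0.0]
contact_force: [-0.6, -0.5, -1.0]
finger_gap: 25.3
```

step_arm --increments '[0, 0, 0, 0, 0, 0.12, 0, 0, 0, 0, 0, 0.24, 0, 0, 0, 0, 0, 0.36, 1, 0.3, 0, 0, 0, 0.48, 1, 0.4, 0, 0, 0, 0.6, 1, 0.4, 0, 0, 0, 0.72, 1, 0.4, 0, 0, 0, 0.84, 1, 0.4, 0, 0, 0, 0.96]'

```text
time_s: 41.0
position: [526.3, 126.7, 215.8]
orientation: [-2.838, 1.345, 0.001]
contact_force: [-0.1, 0.8, -1.8]
finger_gap: 25.6
```

step_arm --increments '[0, 0, 0, 0, 0, 0.12, 0, 0, 0, 0, 0, 0.24, 0, 0, 0, 0, 0, 0.36, 0, 0, 0, 0, 0, 0.48, 0, 0, 0, 0, 0, 0.58, 0, 0, 0, 0, 0, 0.61, 0, 0, 0, 0, 0, 0.61, 0, 0, 0, 0, 0, 0.61]'

```text
time_s: 41.67
position: [526.3, 126.8, 215.8]
orientation: [-2.311, 2.127, 0.001]
contact_force: [0.7, 0.4, -1.5]
finger_gap: 25.1
```

step_arm --increments '[0, 0, 0, 0, 0, 0, 0, 0, 0, 0, 0, 0, 0, 0, 0, 0, 0, 0, 0, 0, 0, 0, 0, 0, 0, 0, 0, 0, 0, 0, 0, 0, 0, 0, 0, 0, 0, 0, 0, 0, 0, 0, 0, 0, 0, 0, 0, 0]'

```text
time_s: 42.33
position: [526.4, 126.8, 215.8]
orientation: [-2.31, 2.128, 0.001]
contact_force: [-0.3, 0.6, -1.3]
finger_gap: 25.1
```

step_arm --increments '[0, 0, 0, 0, 0, 0, 0, 0, 0, 0, 0, 0, 0, 0, 0, 0, 0, 0, 0, 0, 0, 0, 0, 0, 0, 0, 0, 0, 0, 0, 0, 0, 0, 0, 0, 0, 0, 0, 0, 0, 0, 0, 0, 0, 0, 0, 0, 0]'

```text
time_s: 43.0
position: [526.3, 126.7, 215.8]
orientation: [-2.31, 2.128, 0.001]
contact_force: [0.3, 0.1, -1.0]
finger_gap: 25.2
```

Run:
```python
from h import *
T=np.array([550,-206.6]); a=np.radians(-3.8); Q=np.array([[np.cos(a),-np.sin(a)],[np.sin(a),np.cos(a)]])
print(T+Q@[5,-75])
go((550,-281.7,215.9,-93.8))
snap('scene','scene12');snap('top','top12')
crop('scene12',220,170,400,370,4,'e1')
```

```text
[ 550.01846481 -281.76647962]
t 43.00 pos [526.3 126.7 215.8] yaw -85.31 tilt 0.07 q [ 0.17 -0.07  1.46  0.    1.75  1.66] F [ 0.3  0.1 -1. ] gap 25.2
-> (550, -281.7, 215.9, -93.8) inc [409.    9.8  -0.5] [-0.0002  0.0012  0.1481] dist 409 rows 9.8
```

View pics/e1.png

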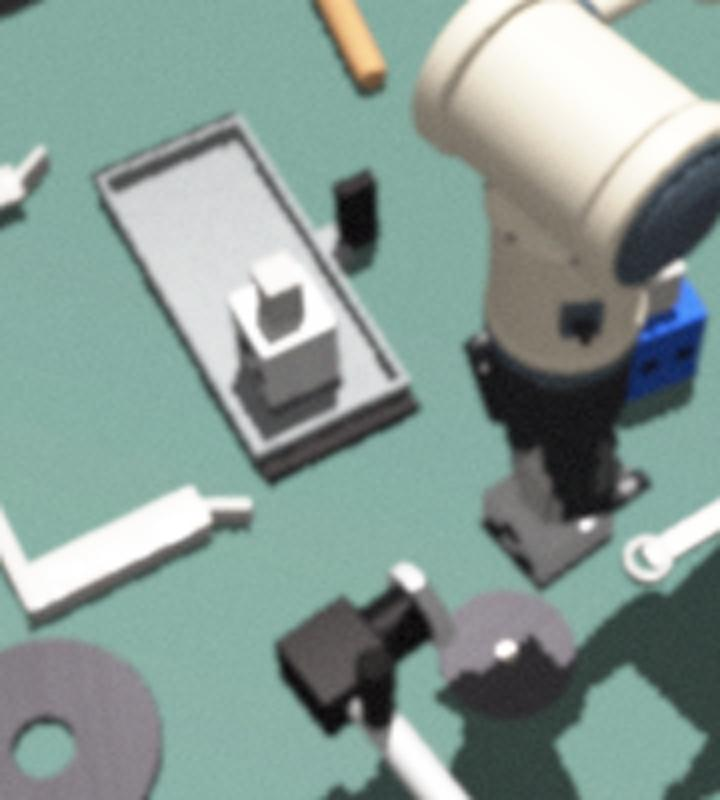

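View pics/top12.png

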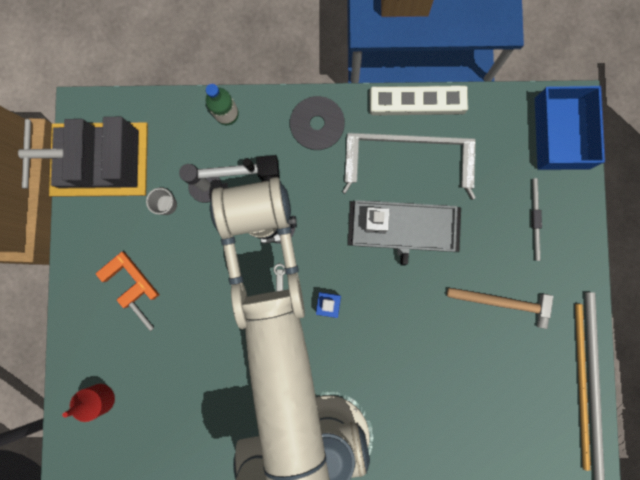

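step_arm --increments '[5, 0, -15, 0, 0, 0, 25, 1, -40, 0, 0, 0.02, 60, 2, -55, 0, 0, 0.04, 100, 3, -60, 0, 0, 0.06, 140, 4, -60, 0, 0, 0.08, 180, 5, -60, 0, 0, 0.1, 220, 6, -60, 0, 0, 0.12, 260, 7, -60, 0, 0, 0.148]'

```text
time_s: 43.77
position: [540.4, -134.9, 275.8]
orientation: [-2.145, 2.294, 0.0]
contact_force: [1.0, -0.3, -1.4]
finger_gap: 25.6
```

step_arm --increments '[36, -2, 0, 0, 0, 0, 72, -4, 0, 0, 0, 0, 108, -8, 0, 0, 0, 0, 135, -15, 0, 0, 0, 0, 147, -19, 0, 0, 0, 0, 148, -19, 0, 0, 0, 0, 148, -19, 0, 0, 0, 0, 148, -19, 0, 0, 0, 0]'

```text
time_s: 44.43
position: [549.8, -281.2, 275.4]
orientation: [-2.146, 2.292, 0.002]
contact_force: [0.1, 0.5, -1.7]
finger_gap: 25.6
```

Run:
```python
from h import *
go((550.5,-281.5,275,-93.8),(550.5,-281.5,81,-93.8))
```

```text
t 44.43 pos [ 549.8 -281.2  275.4] yaw -93.76 tilt 0.10 q [-0.53  0.15  1.13  0.    1.86  1.11] F [ 0.1  0.5 -1.7] gap 25.6
-> (550.5, -281.5, 275, -93.8) inc [ 0.3 -0.7  0.4] [-0.      0.0018  0.0007] dist 1 rows 0.0
-> (550.5, -281.5, 81, -93.8) inc [  0.6  -0.7 194.4] [-0.      0.0018  0.0007] dist 194 rows 4.7
```

step_arm --increments '[0, 0, 20, 0, 0, 0, 0, 0, 60, 0, 0, 0, 0, 0, 100, 0, 0, 0, 0, 0, 140, 0, 0, 0, 0, 0, 170, 0, 0, 0, 0, 0, 186, 0, 0, 0, 0, 0, 192, 0, 0, 0, 0, 0, 194, 0, 0, 0]'

```text
time_s: 45.1
position: [549.4, -280.1, 80.3]
orientation: [-2.148, 2.292, 0.005]
contact_force: [0.6, -0.4, -1.7]
finger_gap: 25.5
```

step_arm --increments '[0, 0, 1, 0, 0, 0, 0, 0, 2, 0, 0, 0, 0, 0, 2, 0, 0, 0, 0, 0, 2, 0, 0, 0, 0, 0, 2, 0, 0, 0, 0, 0, 2, 0, 0, 0, 0, 0, 2, 0, 0, 0, 0, 0, 2, 0, 0, 0]'

```text
time_s: 45.77
position: [549.8, -281.8, 79.5]
orientation: [-2.146, 2.293, 0.001]
contact_force: [-0.5, 0.3, -2.0]
finger_gap: 25.2
```

Run:
```python
from h import *
go((550.5,-281.5,77.5,-93.8))
```

```text
t 45.77 pos [ 549.8 -281.8   79.5] yaw -93.80 tilt 0.07 q [-0.53  0.17  1.45  0.    1.52  1.11] F [-0.5  0.3 -2. ] gap 25.2
-> (550.5, -281.5, 77.5, -93.8) inc [-0.3 -0.7  2. ] [-0.0002  0.0011  0.0001] dist 2 rows 0.1
```

step_arm --increments '[0, 0, 0.5, 0, 0, 0, 0, 0, 1, 0, 0, 0, 0, 0, 1.5, 0, 0, 0, 0, 0, 2, 0, 0, 0, 0, 0, 2, 0, 0, 0, 0, 0, 2, 0, 0, 0, 0, 0, 2, 0, 0, 0, 0, 0, 2, 0, 0, 0]'

```text
time_s: 46.43
position: [549.9, -281.7, 77.9]
orientation: [-2.146, 2.293, 0.001]
contact_force: [-2.0, 1.1, 4.1]
finger_gap: 25.5
```

step_arm --increments '[0, 0, 0, 0, 0, 0, 0, 0, 0, 0, 0, 0, 0, 0, 0, 0, 0, 0, 0, 0, 0, 0, 0, 0, 0, 0, -4, 0, 0, 0, 0, 0, -30, 0, 0, 0, 0, 0, -70, 0, 0, 0, 0, 0, -100, 0, 0, 0]' --fingers 0.6

```text
time_s: 47.1
position: [549.6, -281.8, 179.3]
orientation: [-2.146, 2.293, 0.001]
contact_force: [-0.2, 0.0, 1.3]
finger_gap: 51.2
```

Run:
```python
from h import *
go((460,-200.8,200,-93.8),(460,-200.8,200,86.2))
```

```text
t 47.10 pos [ 549.6 -281.8  179.3] yaw -93.79 tilt 0.07 q [-0.53  0.14  1.31  0.    1.69  1.11] F [-0.2  0.   1.3] gap 51.2
-> (460, -200.8, 200, -93.8) inc [-74.9  94.8 -20.6] [-0.0002  0.0012  0.0001] dist 123 rows 2.9
-> (460, -200.8, 200, 86.2) inc [-74.9  94.8 -20.6] [-1.8000e-03 -3.0000e-04 -3.1415e+00] dist 123 rows 25.1
```

step_arm --increments '[-10, 13, -20, 0, 0, 0, -30, 38, -20, 0, 0, 0, -50, 63, -20, 0, 0, 0, -68, 86, -20, 0, 0, 0, -75, 95, -20, 0, 0, 0, -75, 95, -20, 0, 0, 0, -75, 95, -20, 0, 0, 0, -75, 95, -20, 0, 0, 0]'

```text
time_s: 47.77
position: [460.5, -201.2, 197.7]
orientation: [-2.146, 2.293, -0.0]
contact_force: [0.2, -0.2, 0.5]
finger_gap: 51.0
```

Run:
```python
from h import *
st()
np.set_printoptions(precision=1,suppress=True)
snap('scene','scene13');snap('top','top13')
crop('scene13',160,160,340,340,4.2,'e1');crop('top13',330,120,490,290,3.5,'e2')
```

```text
t 47.77 pos [ 460.5 -201.2  197.7] yaw -93.80 tilt 0.07 q [-0.48 -0.18  1.59  0.    1.73  1.16] F [ 0.2 -0.2  0.5] gap 51.0
```

View pics/e1.png

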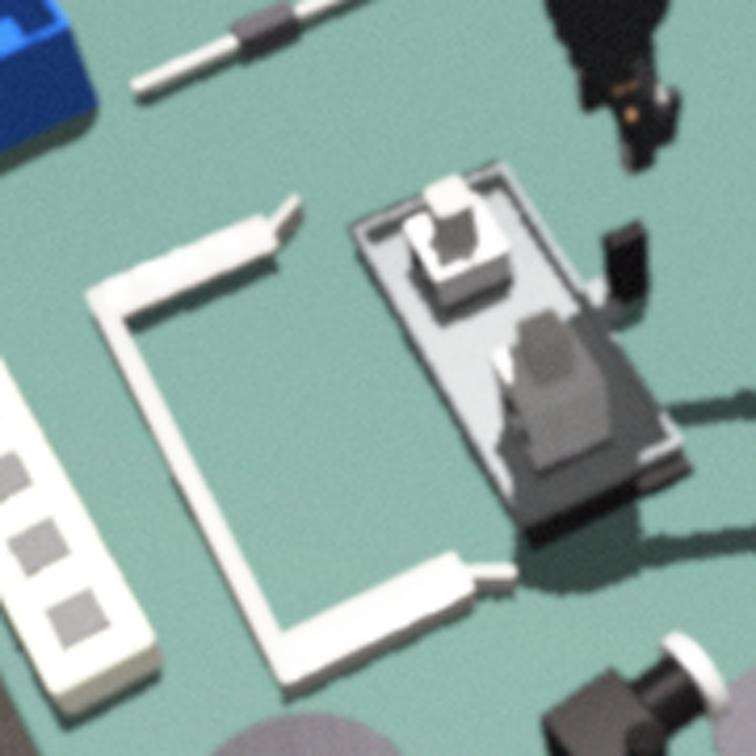

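View pics/e2.png

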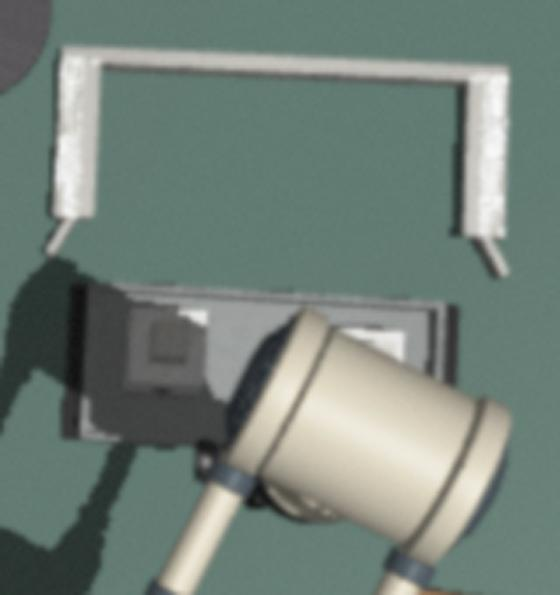

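step_arm --increments '[0, 0, 20, 0, 0, 0, 0, 0, 55, 0, 0, 0, 0, 0, 90, 0, 0, 0, 0, 0, 120, 0, 0, 0, 0, 0, 138, 0, 0, 0, 0, 0, 145, 0, 0, 0, 0, 0, 146, 0, 0, 0, 0, 0, 146, 0, 0, 0]'

```text
time_s: 48.53
position: [460.4, -201.0, 51.9]
orientation: [-2.146, 2.293, 0.001]
contact_force: [0.1, 0.8, 0.6]
finger_gap: 51.1
```

step_arm --increments '[0, 0, 0, 0, 0, 0, 0, 0, 0, 0, 0, 0, 0, 0, 0, 0, 0, 0, 0, 0, 0, 0, 0, 0, 0, 0, 0, 0, 0, 0, 0, 0, 0, 0, 0, 0, 0, 0, 0, 0, 0, 0, 0, 0, 0, 0, 0, 0]' --fingers 0 --squeeze 40

```text
time_s: 49.2
position: [460.8, -201.2, 53.2]
orientation: [-2.145, 2.293, -0.004]
contact_force: [0.4, -0.4, 6.3]
finger_gap: 13.7
```

Run:
```python
from h import *
go((460,-210.6,52,-93.0))
```

```text
t 49.20 pos [ 460.8 -201.2   53.2] yaw -93.82 tilt 0.17 q [-0.48 -0.12  1.8   0.    1.46  1.16] F [ 0.4 -0.4  6.3] gap 13.7
-> (460, -210.6, 52, -93.0) inc [9.4 0.2 1.2] [-0.003  -0.0003 -0.0142] dist 10 rows 0.2
```

step_arm --increments '[1, 0, -0.5, 0, 0, -0.002, 2.5, 0, -0.5, 0, 0, -0.004, 4, 0, -0.5, 0, 0, -0.006, 5.5, 0, -0.5, 0, 0, -0.008, 7, 0, -0.5, 0, 0, -0.01, 8.5, 0, -0.5, 0, 0, -0.012, 9.4, 0, -0.5, 0, 0, -0.014, 9.4, 0, -0.5, 0, 0, -0.014]'

```text
time_s: 49.87
position: [460.3, -208.8, 53.2]
orientation: [-2.163, 2.274, 0.001]
contact_force: [0.4, 6.9, 6.5]
finger_gap: 13.6
```

Run:
```python
from h import *
st()
snap('scene','scene14')
crop('scene14',160,160,340,340,4.2,'e1')
np.set_printoptions(precision=1,suppress=True)
```

```text
t 49.87 pos [ 460.3 -208.8   53.2] yaw -92.86 tilt 0.22 q [-0.5  -0.11  1.79  0.    1.46  1.12] F [0.4 6.9 6.5] gap 13.6
```

View pics/e1.png

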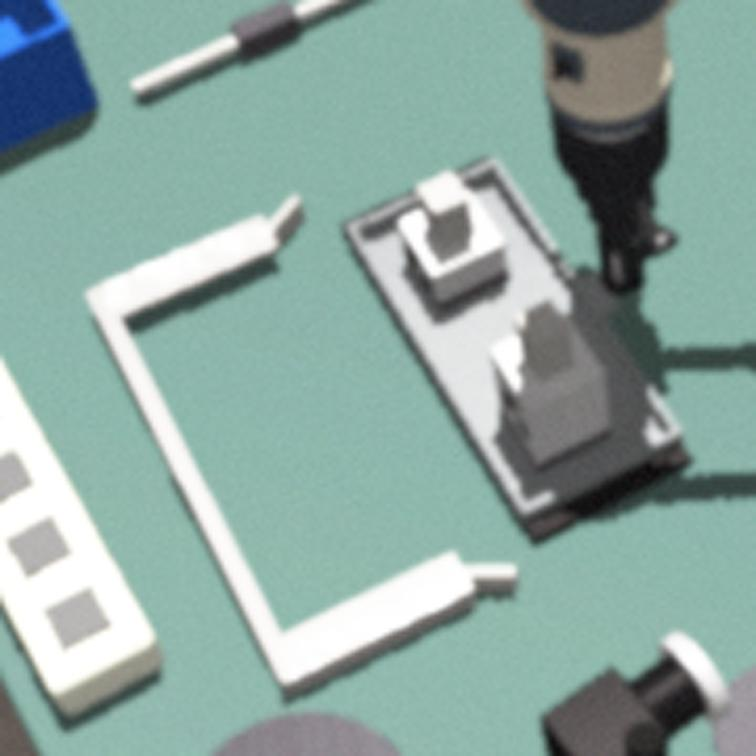

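Run:
```python
from h import *
np.set_printoptions(precision=1,suppress=True)
f=lambda u,v,z:px('scene',None,u/4.2+160,v/4.2+160,z)[:2]
for nm,z,p in(('tray front',22,[(345,228),(520,513)]),('tray back',22,[(497,158),(683,432)]),('hold back',22,[(88,292),(285,690)]),('lips',22,[(280,235),(452,553)]),('flare tips',22,[(299,196),(517,570)]),):
    W=np.array([f(u,v,z) for u,v in p]);print(nm,W.reshape(-1),W.mean(0),np.degrees(np.arctan2(*(W[1]-W[0])[::-1]))-90)
d=np.load('pics/scene14.npy');P=cloud('scene',d).reshape(-1,3);P=P[np.isfinite(P[:,2])]
m=(abs(P[:,2]-22)<4)&(P[:,0]>590)&(P[:,0]<630)&(P[:,1]<-100)&(P[:,1]>-320); q=P[m]; l=cv2.fitLine(q[:,:2].astype(np.float32),cv2.DIST_HUBER,0,.01,.01).ravel(); print('front wall fit',m.sum(),np.degrees(np.arctan(l[1]/l[0])),l)
m=(abs(P[:,2]-22)<4)&(P[:,0]>770)&(P[:,0]<810)&(P[:,1]<-90)&(P[:,1]>-360); q=P[m]; l=cv2.fitLine(q[:,:2].astype(np.float32),cv2.DIST_HUBER,0,.01,.01).ravel(); print('back wall fit',m.sum(),np.degrees(np.arctan(l[1]/l[0])),l)
P=cloud('top',np.load('pics/top4.npy')).reshape(-1,3);P=P[np.isfinite(P[:,2])]
m=(abs(P[:,2]-22)<4)&(P[:,0]>770)&(P[:,0]<810)&(P[:,1]<-90)&(P[:,1]>-360); q=P[m]; l=cv2.fitLine(q[:,:2].astype(np.float32),cv2.DIST_HUBER,0,.01,.01).ravel(); print('top back wall fit',m.sum(),np.degrees(np.arctan(l[1]/l[0])),l)
```

```text
tray front [ 605.6 -345.8  617.9  -78.6] [ 611.7 -212.2] -2.6361603560411737
tray back [ 483.8 -340.8  496.1  -72. ] [ 489.9 -206.4] -2.607805906845414
hold back [ 781.6 -395.7  803.   -50.8] [ 792.3 -223.2] -3.554647257640326
lips [ 647.  -365.8  669.3  -77.4] [ 658.2 -221.6] -4.418665035444633
flare tips [ 619.9 -389.3  640.5  -43.8] [ 630.2 -216.6] -3.408663126538684
front wall fit 117 87.47917 [   0.     1.   607.1 -203.8]
back wall fit 314 86.33575 [   0.1    1.   786.3 -212.6]
top back wall fit 378 86.70265 [   0.1    1.   786.1 -227.5]
```

step_arm --increments '[0.7, -4, -0.8, 0, 0, 0.003, 0.8, -10, -0.8, 0, 0, 0.006, 0.9, -18, -0.8, 0, 0, 0.009, 1, -26, -0.8, 0, 0, 0.0095, 1, -34, -0.8, 0, 0, 0.0095, 1.1, -42, -0.8, 0, 0, 0.0095, 1.2, -50, -0.8, 0, 0, 0.0095, 1.2, -56, -0.8, 0, 0, 0.0095]'

```text
time_s: 50.58
position: [514.7, -214.4, 53.2]
orientation: [2.151, -2.288, -0.003]
contact_force: [-6.9, 0.7, 7.7]
finger_gap: 13.6
```

Run:
```python
from h import *
st()
snap('scene','scene15');snap('top','top15')
crop('scene15',160,160,340,340,4.2,'e1');crop('top15',330,120,490,290,3.5,'e2')
np.set_printoptions(precision=1,suppress=True)
d=np.load('pics/scene15.npy');P=cloud('scene',d).reshape(-1,3);P=P[np.isfinite(P[:,2])]
m=(abs(P[:,2]-22)<4)&(P[:,0]>640)&(P[:,0]<690)&(P[:,1]<-100)&(P[:,1]>-320); q=P[m]; l=cv2.fitLine(q[:,:2].astype(np.float32),cv2.DIST_HUBER,0,.01,.01).ravel(); print('front wall fit',m.sum(),np.degrees(np.arctan(l[1]/l[0])),l)
```

```text
t 50.58 pos [ 514.7 -214.4   53.2] yaw -93.53 tilt 0.13 q [-0.46  0.03  1.65 -0.    1.46  1.18] F [-6.9  0.7  7.7] gap 13.6
front wall fit 129 86.55223 [   0.1    1.   661.4 -207.3]
```

View pics/e1.png

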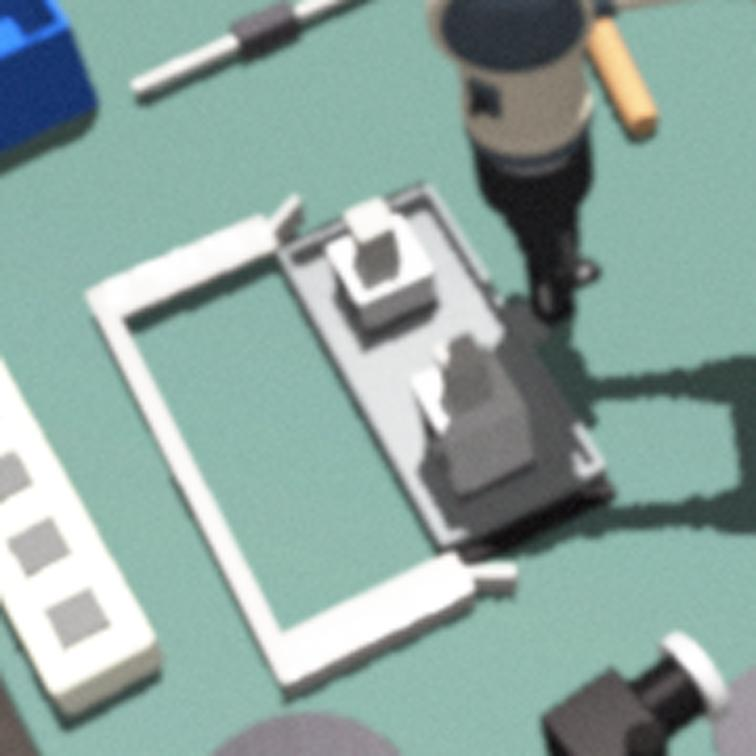

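View pics/e2.png

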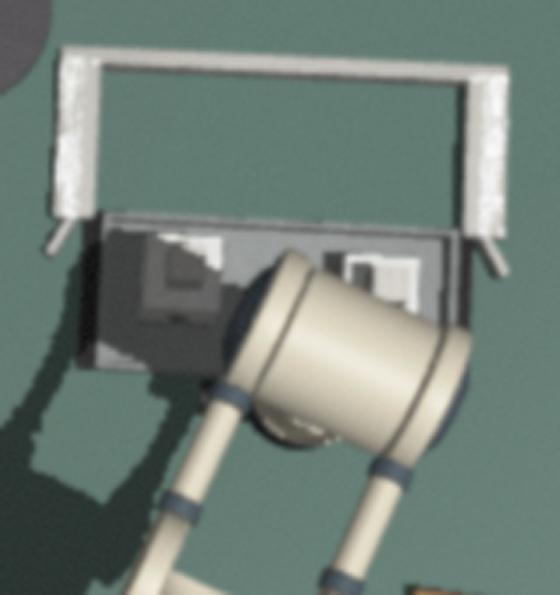

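step_arm --increments '[-0.3, -6, 0, 0, 0, 0, -0.6, -14, 0, 0, 0, 0, -0.8, -22, 0, 0, 0, 0, -0.8, -30, 0, 0, 0, 0, -0.8, -38, 0, 0, 0, 0, -0.8, -46, 0, 0, 0, 0, -0.8, -54, 0, 0, 0, 0, -0.8, -60, 0, 0, 0, 0]'

```text
time_s: 51.35
position: [574.5, -217.3, 53.2]
orientation: [2.151, -2.288, -0.003]
contact_force: [-7.5, 0.1, 7.4]
finger_gap: 13.7
```

Run:
```python
from h import *
st()
```

```text
t 51.35 pos [ 574.5 -217.3   53.2] yaw -93.54 tilt 0.12 q [-0.42  0.18  1.49  0.    1.47  1.22] F [-7.5  0.1  7.4] gap 13.7
```

step_arm --increments '[0, -6, 0, 0, 0, 0, 0, -14, 0, 0, 0, 0, 0, -22, 0, 0, 0, 0, 0, -30, 0, 0, 0, 0, 0, -36, 0, 0, 0, 0, 0, -41, 0, 0, 0, 0, 0, -45, 0, 0, 0, 0, 0, -48, 0, 0, 0, 0]'

```text
time_s: 52.02
position: [622.2, -220.2, 53.2]
orientation: [2.151, -2.288, -0.003]
contact_force: [-6.6, 0.5, 6.7]
finger_gap: 13.7
```

step_arm --increments '[0, -1.5, 0, 0, 0, 0, 0, -3, 0, 0, 0, 0, 0, -4.5, 0, 0, 0, 0, 0, -6, 0, 0, 0, 0, 0, -7, 0, 0, 0, 0, 0, -8, 0, 0, 0, 0, 0, -8, 0, 0, 0, 0, 0, -8, 0, 0, 0, 0]'

```text
time_s: 52.68
position: [630.1, -220.8, 53.2]
orientation: [2.151, -2.289, -0.003]
contact_force: [-5.6, 0.3, 6.1]
finger_gap: 13.5
```

Run:
```python
from h import *
st()
snap('scene','scene16');snap('top','top16')
crop('scene16',160,160,340,340,4.2,'e1');crop('top16',330,120,490,290,3.5,'e2')
```

```text
t 52.68 pos [ 630.1 -220.8   53.2] yaw -93.55 tilt 0.11 q [-0.39  0.32  1.32  0.    1.5   1.24] F [-5.6  0.3  6.1] gap 13.5
```

View pics/e1.png

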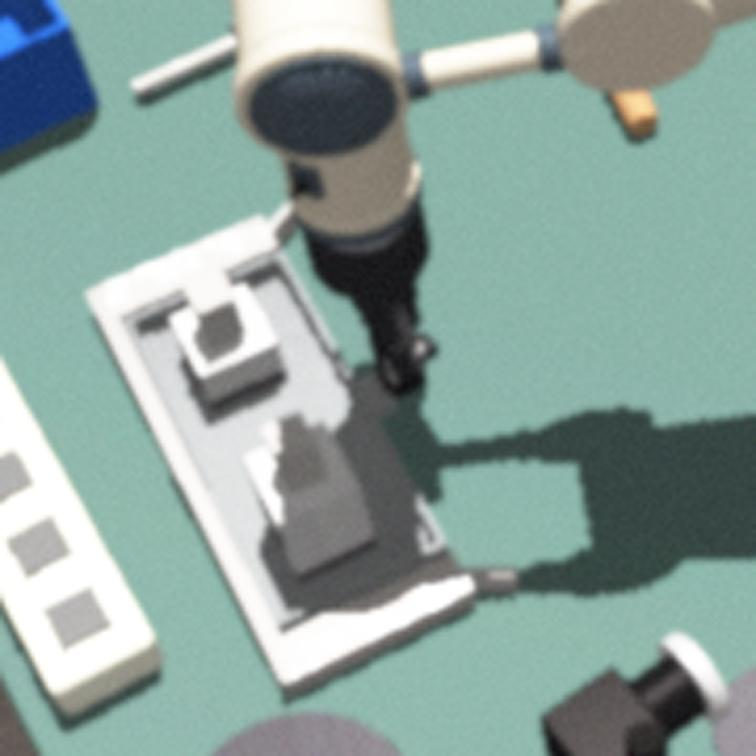

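View pics/e2.png

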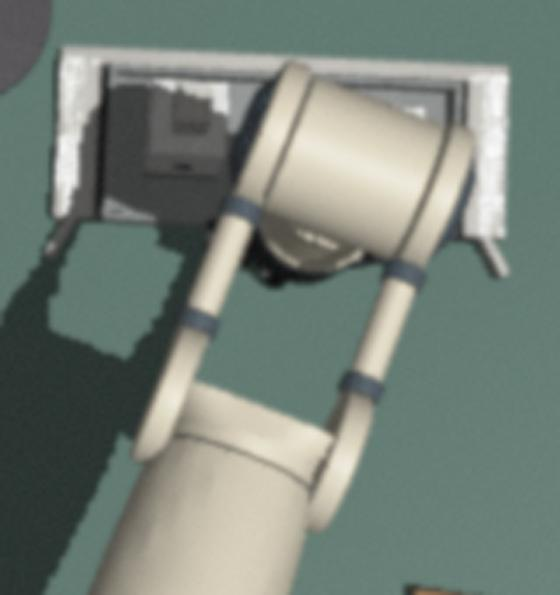

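Nearly home, with no contact rise yet. I'll creep on.

step_arm --increments '[0, -0.7, 0, 0, 0, 0, 0, -1.4, 0, 0, 0, 0, 0, -2.1, 0, 0, 0, 0, 0, -2.8, 0, 0, 0, 0, 0, -3.5, 0, 0, 0, 0, 0, -4, 0, 0, 0, 0, 0, -4, 0, 0, 0, 0, 0, -4, 0, 0, 0, 0]'

```text
time_s: 53.45
position: [631.1, -221.4, 53.2]
orientation: [2.147, -2.285, -0.011]
contact_force: [-20.2, 0.2, 12.5]
finger_gap: 13.2
```

step_arm --increments '[0, 0.5, 0, 0, 0, 0, 0, 1, 0, 0, 0, 0, 0, 1.5, 0, 0, 0, 0, 0, 1.5, 0, 0, 0, 0, 0, 1.5, 0, 0, 0, 0, 0, 1.5, 0, 0, 0, 0, 0, 1.5, 0, 0, 0, 0, 0, 1.5, 0, 0, 0, 0]'

```text
time_s: 54.12
position: [631.1, -221.4, 53.2]
orientation: [2.149, -2.287, -0.006]
contact_force: [-11.5, -1.6, 9.4]
finger_gap: 13.5
```

step_arm --increments '[0, 0, 0, 0, 0, 0, 0, 0, 0, 0, 0, 0, 0, 0, 0, 0, 0, 0, 0, 0, 0, 0, 0, 0, 0, 0, 0, 0, 0, 0, 0, 0, 0, 0, 0, 0, 0, 0, 0, 0, 0, 0, 0, 0, 0, 0, 0, 0]' --fingers 0.5

```text
time_s: 54.78
position: [633.6, -220.5, 52.7]
orientation: [-2.151, 2.288, 0.001]
contact_force: [0.5, -0.3, 0.4]
finger_gap: 42.8
```

step_arm --increments '[0, 0, -15, 0, 0, 0, 0, 0, -45, 0, 0, 0, 0, 0, -80, 0, 0, 0, 0, 0, -115, 0, 0, 0, 0, 0, -150, 0, 0, 0, 0, 0, -185, 0, 0, 0, 0, 0, -210, 0, 0, 0, 0, 0, -220, 0, 0, 0]'

```text
time_s: 55.45
position: [634.2, -221.1, 278.9]
orientation: [-2.149, 2.286, -0.01]
contact_force: [-0.0, -0.1, 0.4]
finger_gap: 42.5
```

Run:
```python
from h import *
go((430,-330,280,-93.5))
```

```text
t 55.45 pos [ 634.2 -221.1  278.9] yaw -93.53 tilt 0.46 q [-0.39  0.29  0.96  0.    1.88  1.25] F [-0.  -0.1  0.4] gap 42.5
-> (430, -330, 280, -93.5) inc [121.3 197.1  -2.5] [-0.0078 -0.0014 -0.0005] dist 231 rows 5.6
```

Retreat clear and check.

step_arm --increments '[20, 32, 0, 0, 0, 0, 40, 65, 0, 0, 0, 0, 60, 97, 0, 0, 0, 0, 80, 130, 0, 0, 0, 0, 100, 163, 0, 0, 0, 0, 115, 187, 0, 0, 0, 0, 121, 197, 0, 0, 0, 0, 121, 197, 0, 0, 0, 0]'

```text
time_s: 56.12
position: [427.5, -330.6, 271.9]
orientation: [-2.148, 2.292, 0.002]
contact_force: [0.0, -0.6, -1.1]
finger_gap: 42.6
```

Run:
```python
from cammeas import *
st()
snap('scene','scene17');snap('top','top17'); cm('17')
crop('scene17',160,160,340,340,4.2,'e1');crop('top17',330,110,490,270,3.7,'e2')
```

```text
t 56.12 pos [ 427.5 -330.6  271.9] yaw -93.73 tilt 0.08 q [-0.72 -0.06  1.35  0.    1.85  0.91] F [ 0.  -0.6 -1.1] gap 42.6
top box 329 (679.7318725585938, 137.02883911132812) (49.683048248291016, 50.166690826416016) 3.780606508255005 [679.29 136.35]
  bar 337 [  0.07  -1.   669.1  238.29] 3.7367804
scene box 381 (678.2666015625, 141.20838928222656) (51.78582000732422, 48.75893783569336) 5.46403169631958 [682.11 139.3 ]
  bar 438 [  0.07  -1.   672.22 240.57] 4.1496925
```

View pics/scene17.png

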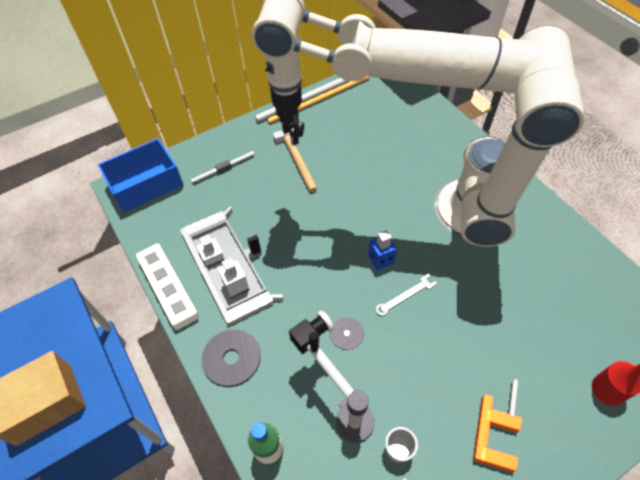

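View pics/e2.png

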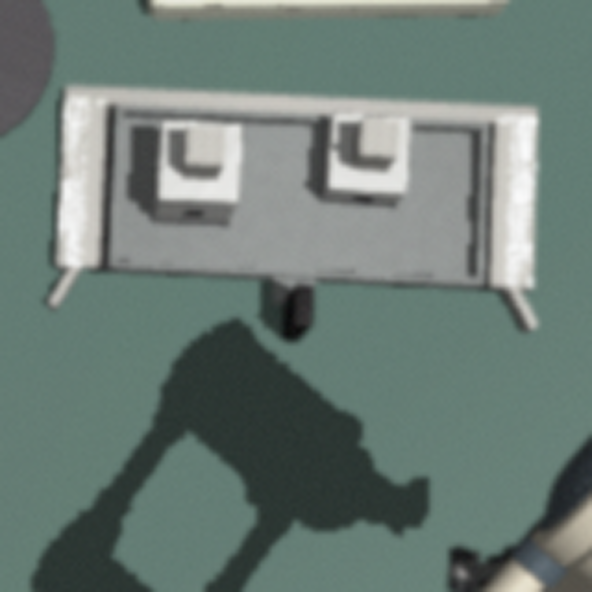

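View pics/e1.png

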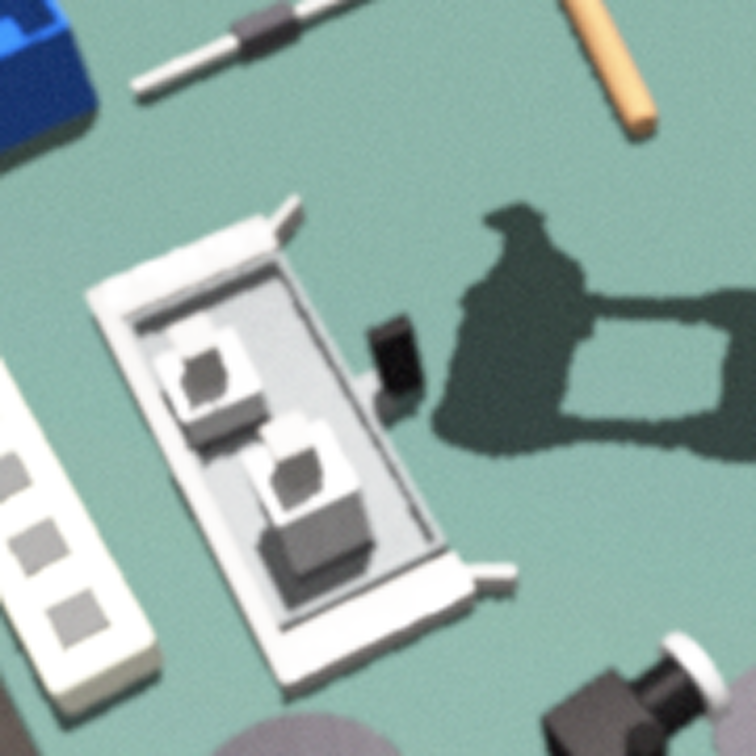

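```bash
python3 -c "
from h import *
print(r.job_done()); st()"
```

```text
the job is handed in; nothing more can be done
None
the job is handed in; nothing more can be done
```

The job is done and handed in at about 56 s of the 210 s allowed; no verdict is reported on hand-in.

- **Camera arm:** I swung it about 63° and trimmed it by about 0.4°, so the point 60 mm in front of the lens is above the plate's dot. Some of my angle readings put it about 0.35° past the ideal and some about 0.4° short. That is 1–2 mm at the mark, within my measuring noise. It had not moved by the last check.
- **Castings:** only the tall and the short one were on the bench. I showed the tall first, then the short, each with its one-, two- and three-hole side held at the mark for about 1.3–2 s. Pictures confirmed which sides faced the lens. Measured positions were within about 1–2 mm of the mark. The short casting sat about 1 mm off centre in the grip, and I corrected for that.
- **Tray:** I stood both castings upright in the tray while it was outside, then slid it in until it met the back wall with about 20 N. I eased off before letting go of the handle. The last pictures show it parallel to the back wall, both castings upright, and the robot clear of everything.
- **Other things:** I did not touch the blue look-alike or the tools, and in the last scene picture they look unmoved. I saw no casting knocked aside.

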